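Clamp filled split moulds in the screw press to cure

TASK

Pull the press's mould tray all the way out by its black knob, stand every split mould upright in a pocket of its own, down on the pocket floor, and push the tray fully back in. Then turn the T-handle clockwise, changing from one end of the bar to the other as needed, until the platen is fully down at its stop; leave the other things on the bench where they are.

Things in the scene. Friction and masses are not known exactly. Their poses are not given: they have to be found in the camera images.
- press_base (a point): point on the table under the screw axis of a green bench press; x axis from its front (the robot's side) to its back, y along its crossbeam. Base plate 10 mm thick, 340 mm wide, from 200 mm before to 50 mm behind this point; columns 36 x 30 mm at 150 mm to either side; crossbeam 40 mm deep, 330 mm wide, 140 to 180 mm above the table.
- handle_mid (a point): middle of the press's T-handle, on the screw's upright axis, 235 mm above the table. A collar (16 mm radius, up to 249 mm) surrounds the axis here, with a hub (22 mm radius, up to 198 mm) below. This point turns with the handle: its x axis points along the bar to the red end.
- handle_red (a point): point on the T-handle's bar 55 mm from the screw axis, on the side of its red end ball. The bar is a level steel rod, 14 mm in diameter, 235 mm above the table, and reaches 75 mm to each side of the axis with an 11 mm radius ball at 80 mm. The handle stays at this height as it turns.
- handle_black (a point): the same on the side of the black end ball, opposite to the red one
- screw (a joint): turn of the T-handle, rad: 0 = platen raised, grows as the handle turns clockwise seen from above, 10.0 = the stop, platen fully down (about 1.6 turns). Starts at 0 to 0.8, stays where left; 0.12 N m turns it. The platen under the beam (50 mm deep, 236 mm wide) sinks 2.5 mm per rad, its underside from 107 to 82 mm above the table, where it meets the moulds' tops.
- tray (a joint): how far the aluminium mould tray is pulled out of the press towards its front (the front is the robot's side), m: 0 = fully in, under the platen, against its stop; 0.125 = fully out, against its stop. Starts between 0.01 and 0.05. It slides stiffly (1.5 N) and stays where it is left.
- tray_knob (a point): middle of the black upright knob (24 mm in diameter, 45 mm tall, 62 to 107 mm above the table) on a tongue at the middle of the tray's front, 100 mm in front of the row of pockets; it moves with the tray. Its x axis points from the front of the press to the back (into the press), its z axis up.
- pocket0 (a point): centre of the floor of pocket 0 of the tray, 17 mm above the table. The four pockets stand in a row across the tray, 58 mm apart, each 50 by 50 mm inside and 30 mm deep with 8 mm walls (rims 47 mm above the table). x axis into the press, y axis along the row, z up.
- pocket1 (a point): centre of the floor of pocket 1 of the tray, 17 mm above the table. The four pockets stand in a row across the tray, 58 mm apart, each 50 by 50 mm inside and 30 mm deep with 8 mm walls (rims 47 mm above the table). x axis into the press, y axis along the row, z up.
- pocket2 (a point): centre of the floor of pocket 2 of the tray, 17 mm above the table. The four pockets stand in a row across the tray, 58 mm apart, each 50 by 50 mm inside and 30 mm deep with 8 mm walls (rims 47 mm above the table). x axis into the press, y axis along the row, z up.
- pocket3 (a point): centre of the floor of pocket 3 of the tray, 17 mm above the table. The four pockets stand in a row across the tray, 58 mm apart, each 50 by 50 mm inside and 30 mm deep with 8 mm walls (rims 47 mm above the table). x axis into the press, y axis along the row, z up.
- mould0_mid (a point): centre of split mould 0: an upright block 42 by 42 mm and 64 mm tall, one half bare aluminium, the other blue, an amber filled sprue in its top; 0.25 kg. This point is half-way up (32 mm above its underside); z axis up, x and y square to its sides. It may be absent.
- mould1_mid (a point): centre of split mould 1: an upright block 42 by 42 mm and 64 mm tall, one half bare aluminium, the other blue, an amber filled sprue in its top; 0.25 kg. This point is half-way up (32 mm above its underside); z axis up, x and y square to its sides. It may be absent.
- mould2_mid (a point): centre of split mould 2: an upright block 42 by 42 mm and 64 mm tall, one half bare aluminium, the other blue, an amber filled sprue in its top; 0.25 kg. This point is half-way up (32 mm above its underside); z axis up, x and y square to its sides. It may be absent.
- mould3_mid (a point): centre of split mould 3: an upright block 42 by 42 mm and 64 mm tall, one half bare aluminium, the other blue, an amber filled sprue in its top; 0.25 kg. This point is half-way up (32 mm above its underside); z axis up, x and y square to its sides. It may be absent.
- bottle_red: bystander: resin jar with red lid, 44 mm in diameter, 85 mm tall, origin at its underside
- bottle_blue: bystander: the same with blue lid
- bottle_yellow: bystander: the same with yellow lid
- sanding_block: bystander: cork sanding block 70 x 35 x 22 mm lying among the moulds, origin at its underside
- ear_defenders: bystander: black ear defenders lying down, about 150 x 130 mm, 60 mm high, origin between the cups at the table
- tape_roll: bystander: yellow roll of tape lying flat, 90 mm in diameter, 25 mm high, origin at its underside
- pen: bystander: marker pen 135 mm long, 14 mm thick, lying down
Not all that is in view belongs to the job. What is shaped like the part that bears mould3_mid but green is not meant.

How it is judged:
On the way, in this order (a step that is already met when the one before it is completed fails the run):
1. the tray is pulled all the way out (value of joint tray above 0.116 m), for 0.2 s.
2. every mould stands upright on the floor of a pocket (angle between each of mould0_mid, mould1_mid, mould2_mid, mould3_mid's own z axis and vertical below 0.12 rad and ((horizontal distance between mould0_mid and pocket0 below 0.012 m and z of mould0_mid in the frame of pocket0 below 0.037 m) or (horizontal distance between mould0_mid and pocket1 below 0.012 m and z of mould0_mid in the frame of pocket1 below 0.037 m) or (horizontal distance between mould0_mid and pocket2 below 0.012 m and z of mould0_mid in the frame of pocket2 below 0.037 m) or (horizontal distance between mould0_mid and pocket3 below 0.012 m and z of mould0_mid in the frame of pocket3 below 0.037 m)) and ((horizontal distance between mould1_mid and pocket0 below 0.012 m and z of mould1_mid in the frame of pocket0 below 0.037 m) or (horizontal distance between mould1_mid and pocket1 below 0.012 m and z of mould1_mid in the frame of pocket1 below 0.037 m) or (horizontal distance between mould1_mid and pocket2 below 0.012 m and z of mould1_mid in the frame of pocket2 below 0.037 m) or (horizontal distance between mould1_mid and pocket3 below 0.012 m and z of mould1_mid in the frame of pocket3 below 0.037 m)) and ((horizontal distance between mould2_mid and pocket0 below 0.012 m and z of mould2_mid in the frame of pocket0 below 0.037 m) or (horizontal distance between mould2_mid and pocket1 below 0.012 m and z of mould2_mid in the frame of pocket1 below 0.037 m) or (horizontal distance between mould2_mid and pocket2 below 0.012 m and z of mould2_mid in the frame of pocket2 below 0.037 m) or (horizontal distance between mould2_mid and pocket3 below 0.012 m and z of mould2_mid in the frame of pocket3 below 0.037 m)) and ((horizontal distance between mould3_mid and pocket0 below 0.012 m and z of mould3_mid in the frame of pocket0 below 0.037 m) or (horizontal distance between mould3_mid and pocket1 below 0.012 m and z of mould3_mid in the frame of pocket1 below 0.037 m) or (horizontal distance between mould3_mid and pocket2 below 0.012 m and z of mould3_mid in the frame of pocket2 below 0.037 m) or (horizontal distance between mould3_mid and pocket3 below 0.012 m and z of mould3_mid in the frame of pocket3 below 0.037 m)) and linear speed of each of mould0, mould1, mould2, mould3 below 0.03 m/s), for 0.3 s.
3. the loaded tray is pushed fully in (value of joint tray below 0.006 m and angle between each of mould0_mid, mould1_mid, mould2_mid, mould3_mid's own z axis and vertical below 0.12 rad and ((horizontal distance between mould0_mid and pocket0 below 0.012 m and z of mould0_mid in the frame of pocket0 below 0.037 m) or (horizontal distance between mould0_mid and pocket1 below 0.012 m and z of mould0_mid in the frame of pocket1 below 0.037 m) or (horizontal distance between mould0_mid and pocket2 below 0.012 m and z of mould0_mid in the frame of pocket2 below 0.037 m) or (horizontal distance between mould0_mid and pocket3 below 0.012 m and z of mould0_mid in the frame of pocket3 below 0.037 m)) and ((horizontal distance between mould1_mid and pocket0 below 0.012 m and z of mould1_mid in the frame of pocket0 below 0.037 m) or (horizontal distance between mould1_mid and pocket1 below 0.012 m and z of mould1_mid in the frame of pocket1 below 0.037 m) or (horizontal distance between mould1_mid and pocket2 below 0.012 m and z of mould1_mid in the frame of pocket2 below 0.037 m) or (horizontal distance between mould1_mid and pocket3 below 0.012 m and z of mould1_mid in the frame of pocket3 below 0.037 m)) and ((horizontal distance between mould2_mid and pocket0 below 0.012 m and z of mould2_mid in the frame of pocket0 below 0.037 m) or (horizontal distance between mould2_mid and pocket1 below 0.012 m and z of mould2_mid in the frame of pocket1 below 0.037 m) or (horizontal distance between mould2_mid and pocket2 below 0.012 m and z of mould2_mid in the frame of pocket2 below 0.037 m) or (horizontal distance between mould2_mid and pocket3 below 0.012 m and z of mould2_mid in the frame of pocket3 below 0.037 m)) and ((horizontal distance between mould3_mid and pocket0 below 0.012 m and z of mould3_mid in the frame of pocket0 below 0.037 m) or (horizontal distance between mould3_mid and pocket1 below 0.012 m and z of mould3_mid in the frame of pocket1 below 0.037 m) or (horizontal distance between mould3_mid and pocket2 below 0.012 m and z of mould3_mid in the frame of pocket2 below 0.037 m) or (horizontal distance between mould3_mid and pocket3 below 0.012 m and z of mould3_mid in the frame of pocket3 below 0.037 m))), for 0.2 s.
4. the T-handle is turned down to its stop (value of joint screw above 9.5 rad and value of joint tray below 0.008 m), for 0.2 s.
At the end, for the whole second after the job is handed in: Every mould present stands upright (within 0.12 rad) on the floor of a pocket (within 12 mm of its centre, 5 mm of the floor) and at rest, the tray is within 8 mm of fully in, and the T-handle has been turned to within 0.5 rad of its stop at 10.0 (all of step 2 and all of step 4); the robot touches nothing.
It fails at once if one of the other things on the bench is moved more than 5 cm (distance of any of bottle_red, bottle_blue, bottle_yellow, sanding_block, ear_defenders, tape_roll, pen from where it was at the start of the episode above 0.05 m).
Of mould0, mould1, mould2, mould3 only 2 to 4 are there at a start; the rules pass over those that are not, and their reading is None.
At some moment in a run one of mould0, mould1, mould2, mould3 may be knocked a few centimetres aside while the robot is not near it.
It also fails if it takes over 210 s, if anything falls off the work surface, if the arm or the gripper's body presses on something with over 40 N, if the wrist force passes 120 N, or if a joint passes its speed limit or range.

ROBOT

A 7-joint arm with a two-finger parallel gripper is mounted at the origin on the work surface. World frame = base frame: x ahead of the robot, y to its left, z up, the work surface at z = 0. Lengths are in m, angles in rad, forces in N, time in s.
With the tool pointing down it reaches from about 0.425 to 0.825 m from the base axis. Payload 3.6 kg.
Tool frame: the origin (TCP) lies midway between the tips of the shut fingers; the grasp point (between the pads) lies 19 mm behind it; z points along the fingers, y is the line along which they close (so a half turn about z gives the same grasp; the last joint's range is limited). The gripper opens to 85 mm and grips with 20 to 120 N. Pads are 22 mm wide; open, the fingers measure 114 mm over their backs; the gripper's body (76 mm by 85 mm) begins 54 mm behind the grasp point. The pads swing forward as they close: fully open they stand 13 mm farther back than shut.
Start: joints at [1.204, 0.615, -0.013, 1.423, 0.008, 1.103, -0.04], TCP at [0.217, -0.613, 0.231] pointing down, gripper open.
Joint ranges: [-3.12, 3.12], [-0.3, 2.06], [-1.34, 1.32], [0.26, 2.42], [-1.36, 4.5], [0.01, 1.98], [-2.84, 2.84]. Speed limits (rad/s): [2.79, 2.79, 3.14, 3.14, 3.14, 3.14, 3.14].

INTERFACE

Orientations are given as a unit quaternion [w, x, y, z].
In Python, from workcell import arm, cams gives the robot as it stands.
- The arm moves only by the tool arm_command, never from a script. Its argument "motion" is a list of rows, each an object with "xyz": the shift along the tool's x, y, z in cm, a list of three; "twist": the turn about the tool's z in degrees. A call has exactly 8 rows; each row is the pose to reach, as a shift and turn from the pose commanded when the call began, along the tool's axes at that moment; what a row does not reach only later rows make up. A row lasts 1/12 s, in which the tool goes at most 41.7 mm and 7.16 degrees, less where a joint would pass 70% of its speed; a pose out of reach is approached as far as the arm can. A call with a gripper value outside its range is refused whole. "fingers" is the finger opening in cm, from 0 to 8.54, set as the call begins (left out, the last holds). The fingers move at their own pace and stop on an object; "grip_force" is the grip in N (left out, the last holds). Time passes only in rows, so rows that repeat a pose let the fingers close, or fill a call up. It gives the time, the measured TCP pose, the force, the opening and the grip force at its end, in the units of the state.
- arm.observe(): the state, without advancing time (a new reading comes with each control period).
- cams.capture(name): name is "scene" or "top" or "wrist"; returns the picture (384x512x3 uint8, blue, green, red); there is no depth.
- cams.camera_model(name): a dict with "mtx" (3x3 intrinsics, pixels), "k1" (the pictures are not rectified: a ray, as slopes to the right and down, at radius r is drawn at 1 + k1 r^2 times it, then the intrinsics apply), "T" (4x4, takes a point from camera to world coordinates); the wrist camera has in their place "hand_eye" (4x4, takes a point from camera to tool coordinates, whose origin is the TCP and whose axes are the flange's). Camera axes: x right, y up, looking along -z (the intrinsics and any distortion apply to the point x, -y, -z); pixel columns grow to the right and rows downward; lengths in m; the calibration is good to about 2 mm. A picture is of the moment at which its call begins: read the wrist's pose just before it. camera_model takes no time and is no camera call.
- arm.job_done(): hands the job in; it is judged then, once.
The state is a dict: "time_s": time; "joints": joint angles; "qvel": joint speeds; "joint_torque": joint torques, N m; "eef_pos": TCP position; "orientation": TCP orientation; "force": force on the tool from outside, world axes, zero at the start; "torque": the same for the moment, N m; "gripper_width": finger opening in m; "grasp_force": force on a finger pad.
Only numpy, scipy, OpenCV 4.12 (cv2) and the standard library are available. Lean on these libraries where they do the work, as an engineer would, in place of code of your own. Each camera call takes 0.05 s, during which the arm holds its last target. There are 200 camera calls.

## Working session

There is one attempt and no reset: what is moved stays moved. The work goes in short steps, Python scripts to look and compute and a tool call to move; the robot and the scene stay as the last step left them, time stands still between calls to the robot, and variables do not carry over. Pictures are saved under pics/ and viewed, at most 14 in all, crops included, and the job is handed in when it is done.

Besides the shell and the picture viewer there is one more tool, called after ">>>" by a JSON object that holds its "fn" and its "kwargs", one argument or row to a line. arm_command: Moves the arm, as the interface text tells. Its arguments: {"type":"object","properties":{"motion":{"type":"array","items":{"type":"object","properties":{"xyz":{"type":"array","items":{"type":"number"}},"twist":{"type":"number"}}}},"fingers":{"type":"number"},"grip_force":{"type":"number"}},"required":["motion"]}

```bash
mkdir -p pics; ls
cat > h.py <<'E'
import numpy as np, cv2
from workcell import arm, cams
from scipy.spatial.transform import Rotation as R
def cap(name):
    s=arm.observe(); im=cams.capture(name); m=cams.camera_model(name)
    if name=='wrist':
        q=s['orientation']; T=np.eye(4); T[:3,:3]=R.from_quat([q[1],q[2],q[3],q[0]]).as_matrix(); T[:3,3]=s['eef_pos']
        m['T']=T@np.array(m['hand_eye'])
    m['T']=np.array(m['T']); m['mtx']=np.array(m['mtx'])
    return im,m
def rays(m,uv):
    K=m['mtx']; uv=np.atleast_2d(np.array(uv,float))
    p=cv2.undistortPoints(uv[:,None],K,np.array([m['k1'],0,0,0.]))[:,0]
    d=np.c_[p[:,0],-p[:,1],-np.ones(len(p))]@m['T'][:3,:3].T
    return m['T'][:3,3],d
def plane(m,uv,z):
    o,d=rays(m,uv); t=(z-o[2])/d[:,2]; return o+d*t[:,None]
def proj(m,P):
    P=np.atleast_2d(np.array(P,float)); c=(P-m['T'][:3,3])@m['T'][:3,:3]
    x=c[:,0]/-c[:,2]; y=-c[:,1]/-c[:,2]; f=1+m['k1']*(x*x+y*y); K=m['mtx']
    return np.c_[K[0,0]*x*f+K[0,2],K[1,1]*y*f+K[1,2]]
E
python3 - <<'E'
from h import *
np.set_printoptions(precision=3,suppress=True)
for n in ['scene','top','wrist']:
    im,m=cap(n); cv2.imwrite(f'pics/{n}0.png',im); print(n,m)
s=arm.observe(); print(s)
E
```

```text
pics
scene {'mtx': array([[437.458,   0.   , 250.373],
       [  0.   , 437.458, 196.679],
       [  0.   ,   0.   ,   1.   ]]), 'k1': 0.014529106124154808, 'T': array([[ 0.876, -0.249,  0.413,  1.231],
       [ 0.482,  0.498, -0.721, -1.148],
       [-0.026,  0.83 ,  0.556,  1.032],
       [ 0.   ,  0.   ,  0.   ,  1.   ]])}
top {'mtx': array([[349.396,   0.   , 256.97 ],
       [  0.   , 349.396, 194.445],
       [  0.   ,   0.   ,   1.   ]]), 'k1': -0.03264529446603252, 'T': array([[-0.023,  0.994, -0.108,  0.462],
       [-1.   , -0.025, -0.02 ,  0.002],
       [-0.022,  0.107,  0.994,  1.199],
       [ 0.   ,  0.   ,  0.   ,  1.   ]])}
wrist {'mtx': array([[298.991,   0.   , 253.755],
       [  0.   , 298.991, 188.689],
       [  0.   ,   0.   ,   1.   ]]), 'k1': -0.014993091718011643, 'hand_eye': array([[ 0.002,  0.963,  0.269,  0.069],
       [ 1.   , -0.002, -0.001,  0.001],
       [-0.   ,  0.269, -0.963, -0.142],
       [ 0.   ,  0.   ,  0.   ,  1.   ]]), 'T': array([[ 0.335,  0.907,  0.254,  0.282],
       [-0.942,  0.323,  0.088, -0.59 ],
       [-0.002, -0.269,  0.963,  0.372],
       [ 0.   ,  0.   ,  0.   ,  1.   ]])}
{'time_s': 0.15, 'joints': array([ 1.205,  0.616, -0.013,  1.425,  0.008,  1.103, -0.04 ]), 'qvel': array([ 0.002, -0.003, -0.001, -0.007, -0.001, -0.001, -0.001]), 'joint_torque': array([  0.001, -46.966,   0.26 , -17.125,   0.01 ,   0.007,  -0.   ]), 'eef_pos': array([ 0.216, -0.612,  0.23 ]), 'orientation': array([-0.001,  0.986,  0.169, -0.   ]), 'force': array([ 0.1  , -0.308,  0.   ]), 'torque': array([ 0.041, -0.041, -0.013]), 'grasp_force': 0.0, 'gripper_width': 0.08523466027458813}
```

View pics/top0.png

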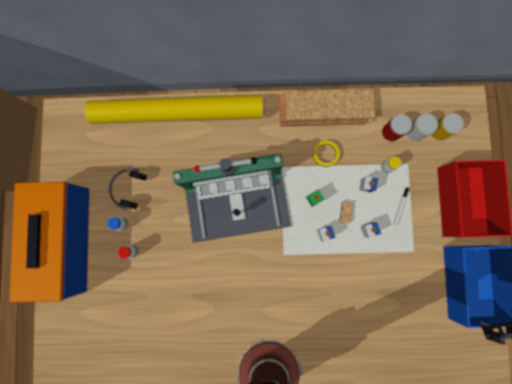

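View pics/scene0.png

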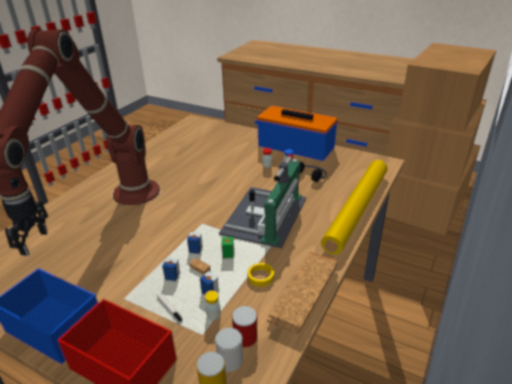

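The top view shows three blue/aluminium moulds at about (328,232), (373,229) and (370,184). A green lookalike sits at (316,198), the press around (230,175), and its knob at (237,212). The blue ones fit the description, so I'll confirm them in an enlarged crop.

Run:
```python
from h import *
np.set_printoptions(precision=4,suppress=True)
im,m=cap('top')
c=im[145:260,165:420]; cv2.imwrite('pics/topc.png',cv2.resize(c,None,fx=3.1,fy=3.1,interpolation=cv2.INTER_CUBIC))
hsv=cv2.cvtColor(im,cv2.COLOR_BGR2HSV)
def blobs(lo,hi,z,roi,name,amin=4):
    k=cv2.inRange(hsv,lo,hi); x0,y0,x1,y1=roi; q=np.zeros_like(k); q[y0:y1,x0:x1]=k[y0:y1,x0:x1]
    n,l,st,ce=cv2.connectedComponentsWithStats(q)
    for i in range(1,n):
        if st[i,4]>=amin: print(name,st[i],ce[i],plane(m,ce[i],z)[0])
blobs((100,120,40),(130,255,255),.064,(285,160,415,260),'blue')
blobs((8,150,120),(22,255,255),.064,(285,160,415,260),'amber',1)
blobs((0,150,80),(8,255,255),.235,(185,150,270,180),'red')
blobs((50,80,40),(90,255,255),.18,(170,140,290,190),'green')
blobs((0,0,0),(180,255,45),.107,(225,195,250,225),'knob')
blobs((0,0,0),(180,255,45),.235,(240,150,270,170),'blackball')
```

```text
blue [370 178   7  13  41] [373.8537 184.2683] [ 0.6087 -0.3582  0.064 ]
blue [373 223   7  11  35] [376.1714 227.5714] [ 0.4678 -0.3575  0.064 ]
blue [327 227   7  11  37] [330.5946 231.6486] [ 0.4584 -0.2102  0.064 ]
amber [320 160   1   1   1] [320. 160.] [ 0.6937 -0.186   0.064 ]
amber [322 161   1   1   1] [322. 161.] [ 0.6902 -0.1924  0.064 ]
amber [336 161   2   2   2] [336.5 161.5] [ 0.6873 -0.2399  0.064 ]
amber [401 160   1   2   2] [401.  160.5] [ 0.6853 -0.4523  0.064 ]
amber [316 163   1   1   1] [316. 163.] [ 0.684  -0.1724  0.064 ]
amber [326 162   3   1   3] [327. 162.] [ 0.6864 -0.2087  0.064 ]
amber [370 182   2   2   3] [370.6667 182.6667] [ 0.6142 -0.3481  0.064 ]
amber [373 229   1   2   2] [373.  229.5] [ 0.4619 -0.347   0.064 ]
amber [327 233   2   2   3] [327.6667 233.3333] [ 0.4532 -0.2006  0.064 ]
red [193 166   6   7  33] [195.9091 168.7879] [0.6431 0.1908 0.235 ]
green [232 154  50  25 560] [261.6375 166.3357] [0.6555 0.0062 0.18  ]
green [174 169  51  21 492] [195.8252 177.    ] [0.6287 0.2019 0.18  ]
knob [235 210   4   4  14] [236.3571 211.7143] [0.5274 0.0891 0.107 ]
blackball [252 158   5   5  22] [253.7273 159.9545] [0.6638 0.0277 0.235 ]
```

View pics/topc.png

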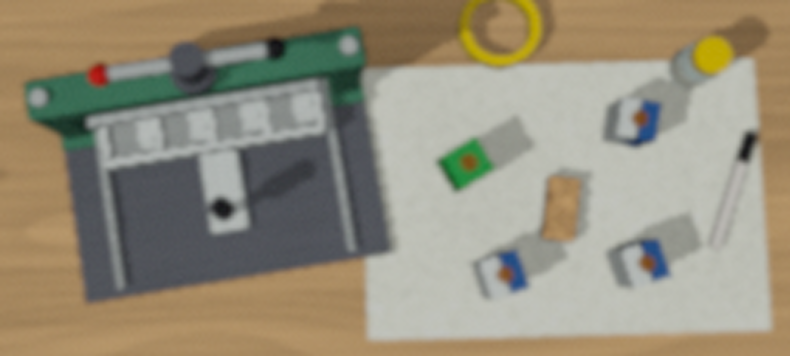

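Enlarged, there are three aluminium/blue moulds with amber sprues at full-image pixels ≈ (328,233), (373,229) and (371,183). The block at (316,198) is all green, so it's the decoy. The knob is at (236,212), the red ball at (196,169) and the black ball at (254,160). First I'll move above the tray.

>>> {"fn": "arm_command", "kwargs": {
  "motion": [
    {"xyz": [3, -3.3, -0.6], "twist": -5},
    {"xyz": [6, -6.6, -1.2], "twist": -10},
    {"xyz": [9, -9.9, -1.8], "twist": -15},
    {"xyz": [12, -13.2, -2.4], "twist": -20},
    {"xyz": [15, -16.5, -3], "twist": -25},
    {"xyz": [18, -19.8, -3.6], "twist": -30},
    {"xyz": [21, -23, -4.2], "twist": -35},
    {"xyz": [24, -26, -4.8], "twist": -40}
  ],
  "fingers": 5
}}

```text
time_s: 0.87
eef_pos: [0.3465, -0.3071, 0.2764]
orientation: [0.0, 0.867, 0.498, -0.0]
force: [0.7, -1.0, 0.4]
gripper_width: 0.05
grasp_force: 0.0
```

```bash
cat >> h.py <<'E'
def to(x,y,z,phi):
    s=arm.observe(); q=s['orientation']; M=R.from_quat([q[1],q[2],q[3],q[0]]).as_matrix()
    d=M.T@(np.array([x,y,z])-s['eef_pos'])*100
    p0=np.degrees(np.arctan2(M[1,0],M[0,0])); tw=-((phi-p0+180)%360-180)
    print('pose',s['eef_pos'].round(4),'phi',p0.round(2),'w',round(s['gripper_width'],4),'-> xyz',d.round(2),'twist',round(tw,1),'t',s['time_s'],'F',s['force'].round(1))
E
python3 -c "
from h import *
to(.5,.05,.3,99.6)"
```

```text
pose [ 0.3465 -0.3071  0.2764] phi 59.69 w 0.05 -> xyz [38.57 -4.76 -2.38] twist -39.9 t 0.8667 F [ 0.7 -1.   0.4]
```

>>> {"fn": "arm_command", "kwargs": {
  "motion": [
    {"xyz": [4, -0.5, -0.3], "twist": -5},
    {"xyz": [8, -1, -0.6], "twist": -10},
    {"xyz": [12, -1.5, -0.9], "twist": -15},
    {"xyz": [16, -2, -1.2], "twist": -20},
    {"xyz": [20, -2.5, -1.4], "twist": -25},
    {"xyz": [24, -3, -1.6], "twist": -30},
    {"xyz": [28, -3.5, -1.8], "twist": -35},
    {"xyz": [32, -4, -2], "twist": -40}
  ]
}}

```text
time_s: 1.53
eef_pos: [0.4748, -0.0114, 0.2963]
orientation: [0.0, 0.645, 0.764, -0.0]
force: [-0.7, -0.5, 0.8]
gripper_width: 0.05
grasp_force: 0.0
```

>>> {"fn": "arm_command", "kwargs": {
  "motion": [
    {"xyz": [2.4, -1, 0], "twist": 0},
    {"xyz": [4.4, -2, 0], "twist": 0},
    {"xyz": [4.4, -2, 0], "twist": 0},
    {"xyz": [4.4, -2, 0], "twist": 0},
    {"xyz": [4.4, -2, 0], "twist": 0},
    {"xyz": [4.4, -2, 0], "twist": 0},
    {"xyz": [4.4, -2, 0], "twist": 0},
    {"xyz": [4.4, -2, 0], "twist": 0}
  ]
}}

```text
time_s: 2.2
eef_pos: [0.4478, 0.0261, 0.2959]
orientation: [-0.0, 0.647, 0.762, -0.0]
force: [-0.7, 0.1, -1.1]
gripper_width: 0.0503
grasp_force: 0.0
```

Run:
```python
from h import *
to(.52,.088,.12,99.6)
im,m=cap('wrist'); cv2.imwrite('pics/w1.png',im)
np.savez('w1.npz',T=m['T'])
for p in [(.5274,.0891,.107),(.6535,.109,.249)]: print(proj(m,p))
```

```text
pose [0.4478 0.0261 0.2959] phi 99.35 w 0.0503 -> xyz [ 4.94  8.13 17.59] twist -0.2 t 2.2 F [-0.7  0.1 -1.1]
[[334.92145944 123.03629475]]
[[591.03048521 138.72620657]]
```

View pics/w1.png

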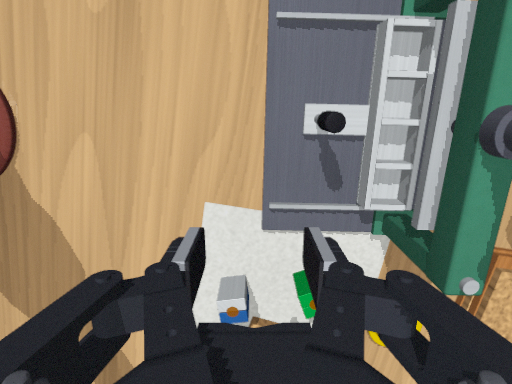

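The wrist view shows the knob top at (334,122), which matches the top-view fix. The base front edge runs (271,0)–(263,230), and the decoy is at (305,295).

Run:
```python
from h import *
im=cv2.imread('pics/w1.png'); m=cams.camera_model('wrist'); m['T']=np.load('w1.npz')['T'];m['mtx']=np.array(m['mtx'])
h=cv2.cvtColor(im,cv2.COLOR_BGR2HSV)
# front edge: first px (left->right) where saturation falls to dark plate
pts=[]
for r in range(5,190,5):
    row=im[r].astype(int); d=row[:,2]-row[:,0]; c=[k for k in range(240,300) if d[k]>30 and d[k+2]<20]
    if c: pts.append((c[-1]+1.5,r))
P=plane(m,pts,.01); v=cv2.fitLine(P[:,:2].astype(np.float32),cv2.DIST_HUBER,0,.01,.01).ravel(); print('edge',len(pts),v,np.degrees(np.arctan2(v[1],v[0]))-90)
k=cv2.inRange(h,(0,0,0),(180,255,50)); q=np.zeros_like(k); q[100:145,310:355]=k[100:145,310:355]
c=max(cv2.findContours(q,0,2)[0],key=cv2.contourArea); x,y,w,hh=cv2.boundingRect(c); print(x,y,w,hh)
print(plane(m,[(x+w-12,y+hh/2),(x+w/2,y+hh/2)],.107))
```

```text
edge 37 [ 0.14234483 -0.98981714  0.453104    0.10561447] -171.81644
317 112 28 21
[[0.52520716 0.0893088  0.107     ]
 [0.52306416 0.08894824 0.107     ]]
```

>>> {"fn": "arm_command", "kwargs": {
  "motion": [
    {"xyz": [1.6, 2.9, 2], "twist": 1.1},
    {"xyz": [3.2, 5.8, 5], "twist": 1.1},
    {"xyz": [4.9, 8.7, 8], "twist": 1.1},
    {"xyz": [4.9, 8.7, 11], "twist": 1.1},
    {"xyz": [4.9, 8.7, 14], "twist": 1.1},
    {"xyz": [4.9, 8.7, 17], "twist": 1.1},
    {"xyz": [4.9, 8.7, 20], "twist": 1.1},
    {"xyz": [4.9, 8.7, 22.3], "twist": 1.1}
  ]
}}

```text
time_s: 2.92
eef_pos: [0.5246, 0.089, 0.0705]
orientation: [-0.001, 0.654, 0.757, -0.001]
force: [0.1, -0.0, -0.7]
gripper_width: 0.0504
grasp_force: 0.0
```

>>> {"fn": "arm_command", "kwargs": {
  "motion": [
    {"xyz": [0, 0, 0.3]},
    {"xyz": [0, 0, 0.3]},
    {"xyz": [0, 0, 0.3]},
    {"xyz": [0, 0, 0.3]},
    {"xyz": [0, 0, 0.3]},
    {"xyz": [0, 0, 0.3]},
    {"xyz": [0, 0, 0.3]},
    {"xyz": [0, 0, 0.3]}
  ],
  "fingers": 1.5,
  "grip_force": 30
}}

```text
invalid input at $.motion[0]: expected keys xyz, twist
```

>>> {"fn": "arm_command", "kwargs": {
  "motion": [
    {"xyz": [0, 0, 0.2], "twist": 0},
    {"xyz": [0, 0, 0.2], "twist": 0},
    {"xyz": [0, 0, 0.2], "twist": 0},
    {"xyz": [0, 0, 0.2], "twist": 0},
    {"xyz": [0, 0, 0.2], "twist": 0},
    {"xyz": [0, 0, 0.2], "twist": 0},
    {"xyz": [0, 0, 0.2], "twist": 0},
    {"xyz": [0, 0, 0.2], "twist": 0}
  ],
  "fingers": 1.5,
  "grip_force": 30
}}

```text
time_s: 3.58
eef_pos: [0.5249, 0.0894, 0.0709]
orientation: [-0.0, 0.654, 0.757, -0.0]
force: [1.5, 0.5, -15.9]
gripper_width: 0.023
grasp_force: 31.3
```

>>> {"fn": "arm_command", "kwargs": {
  "motion": [
    {"xyz": [0, -1.2, 0], "twist": 0},
    {"xyz": [0, -2.4, 0], "twist": 0},
    {"xyz": [0, -3.6, 0], "twist": 0},
    {"xyz": [0, -4.8, 0], "twist": 0},
    {"xyz": [0, -6.0, 0], "twist": 0},
    {"xyz": [0, -7.2, 0], "twist": 0},
    {"xyz": [0, -8.4, 0], "twist": 0},
    {"xyz": [0, -9.2, 0], "twist": 0}
  ]
}}

```text
time_s: 4.25
eef_pos: [0.4329, 0.0764, 0.0709]
orientation: [-0.001, 0.653, 0.757, -0.0]
force: [1.8, 2.5, -22.6]
gripper_width: 0.0232
grasp_force: 31.4
```

>>> {"fn": "arm_command", "kwargs": {
  "motion": [
    {"xyz": [0, -0.2, 0], "twist": 0},
    {"xyz": [0, -0.4, 0], "twist": 0},
    {"xyz": [0, -0.5, 0], "twist": 0},
    {"xyz": [0, -0.5, 0], "twist": 0},
    {"xyz": [0, -0.5, 0], "twist": 0},
    {"xyz": [0, -0.5, 0], "twist": 0},
    {"xyz": [0, -0.5, 0], "twist": 0},
    {"xyz": [0, -0.5, 0], "twist": 0}
  ]
}}

```text
time_s: 4.92
eef_pos: [0.4299, 0.076, 0.0709]
orientation: [-0.0, 0.654, 0.757, 0.001]
force: [2.3, 2.2, -25.9]
gripper_width: 0.0231
grasp_force: 31.3
```

>>> {"fn": "arm_command", "kwargs": {
  "motion": [
    {"xyz": [0, -0.3, 0], "twist": 0},
    {"xyz": [0, -0.6, 0], "twist": 0},
    {"xyz": [0, -0.6, 0], "twist": 0},
    {"xyz": [0, -0.6, 0], "twist": 0},
    {"xyz": [0, -0.6, 0], "twist": 0},
    {"xyz": [0, -0.6, 0], "twist": 0},
    {"xyz": [0, -0.6, 0], "twist": 0},
    {"xyz": [0, -0.6, 0], "twist": 0}
  ]
}}

```text
time_s: 5.58
eef_pos: [0.4301, 0.0761, 0.0713]
orientation: [0.003, 0.654, 0.756, 0.006]
force: [12.7, 2.3, -34.4]
gripper_width: 0.0234
grasp_force: 31.8
```

>>> {"fn": "arm_command", "kwargs": {
  "motion": [
    {"xyz": [0, 0.5, 0], "twist": 0},
    {"xyz": [0, 0.5, 0], "twist": 0},
    {"xyz": [0, 0.5, 0], "twist": 0},
    {"xyz": [0, 0.5, 0], "twist": 0},
    {"xyz": [0, 0.5, 0], "twist": 0},
    {"xyz": [0, 0.5, -3], "twist": 0},
    {"xyz": [0, 0.5, -6], "twist": 0},
    {"xyz": [0, 0.5, -9], "twist": 0}
  ],
  "fingers": 5
}}

```text
time_s: 6.25
eef_pos: [0.4274, 0.0754, 0.1622]
orientation: [-0.0, 0.653, 0.757, -0.001]
force: [1.0, -0.2, 0.1]
gripper_width: 0.0503
grasp_force: 0.0
```

Run:
```python
from h import *
to(.47,-.12,.34,72)
```

```text
pose [0.4274 0.0754 0.1622] phi 98.42 w 0.0503 -> xyz [-19.95   1.33 -17.78] twist 26.4 t 6.25 F [ 1.  -0.2  0.1]
```

>>> {"fn": "arm_command", "kwargs": {
  "motion": [
    {"xyz": [-2.5, 1, -3], "twist": 0},
    {"xyz": [-6, 1, -5], "twist": 0},
    {"xyz": [-10, 1, -7], "twist": 0},
    {"xyz": [-14, 1, -9], "twist": 0},
    {"xyz": [-18, 1, -11], "twist": 0},
    {"xyz": [-22, 1, -13], "twist": 0},
    {"xyz": [-26, 1, -15], "twist": 0},
    {"xyz": [-30, 1, -17], "twist": 0}
  ]
}}

```text
time_s: 6.92
eef_pos: [0.4786, -0.2054, 0.3244]
orientation: [0.0, 0.654, 0.757, -0.0]
force: [1.8, 0.1, -1.4]
gripper_width: 0.0502
grasp_force: 0.0
```

>>> {"fn": "arm_command", "kwargs": {
  "motion": [
    {"xyz": [-4, 0, -0.5], "twist": 0},
    {"xyz": [-8, 0, -0.8], "twist": 0},
    {"xyz": [-12, 0, -0.8], "twist": 0},
    {"xyz": [-14, 0, -0.8], "twist": 0},
    {"xyz": [-14, 0, -0.8], "twist": 0},
    {"xyz": [-14, 0, -0.8], "twist": 0},
    {"xyz": [-14, 0, -0.8], "twist": 0},
    {"xyz": [-14, 0, -0.8], "twist": 0}
  ]
}}

```text
time_s: 7.58
eef_pos: [0.5002, -0.3398, 0.3314]
orientation: [-0.0, 0.652, 0.758, 0.0]
force: [0.2, -0.7, -1.1]
gripper_width: 0.0499
grasp_force: 0.0
```

Run:
```python
from h import *
to(.47,-.12,.34,72)
im,m=cap('wrist'); cv2.imwrite('pics/w2.png',im)
np.savez('w2.npz',T=m['T'])
```

```text
pose [ 0.5002 -0.3398  0.3314] phi 98.57 w 0.0499 -> xyz [22.19  0.29 -0.85] twist 26.6 t 7.5833 F [ 0.2 -0.7 -1.1]
```

View pics/w2.png

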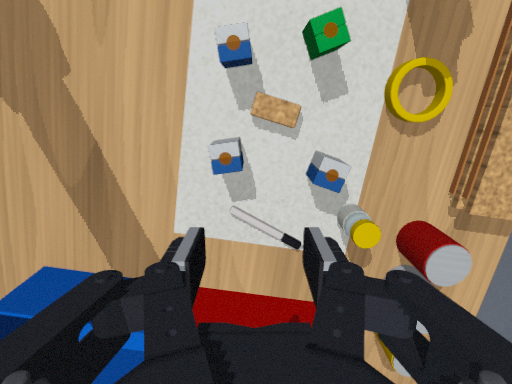

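The wrist view shows moulds with sprues at (233,43), (226,158) and (331,175), the green decoy at (329,32), cork at (276,110), the pen, and the yellow bottle at (360,228). I'll enlarge for corners and orientation.

Run:
```python
from h import *
im=cv2.imread('pics/w2.png'); t=[]
m=cams.camera_model('wrist'); m['T']=np.load('w2.npz')['T'];m['mtx']=np.array(m['mtx'])
h=cv2.cvtColor(im,cv2.COLOR_BGR2HSV)
for (x,y) in [(234,43),(226,156),(328,172)]:
    c=im[y-26:y+26,x-26:x+26]; t.append(cv2.resize(c,(260,260),interpolation=cv2.INTER_CUBIC))
    k=cv2.inRange(h,(8,150,80),(20,255,230)); q=np.zeros_like(k); q[y-12:y+12,x-12:x+12]=k[y-12:y+12,x-12:x+12]
    M=cv2.moments(q,True); c=(M['m10']/M['m00'],M['m01']/M['m00']); print(M['m00'],c,plane(m,c,.064))
    b=cv2.inRange(h,(100,120,0),(130,255,255))[y-26:y+26,x-26:x+26]; v=h[y-26:y+26,x-26:x+26,2][b>0]; print(np.percentile(v,[5,25,50,75,95]))
cv2.imwrite('pics/m3.png',np.hstack(t))
```

```text
142.0 (233.01408450704224, 41.92253521126761) [[ 0.45365985 -0.20062576  0.064     ]]
[ 56.  82. 149. 151. 153.]
103.0 (224.90291262135923, 158.14563106796118) [[ 0.46216849 -0.34836665  0.064     ]]
[ 69.8 146.  148.  150.  152. ]
99.0 (331.8989898989899, 175.17171717171718) [[ 0.61385847 -0.34964664  0.064     ]]
[ 93.   100.25 145.   148.   150.  ]
```

View pics/m3.png

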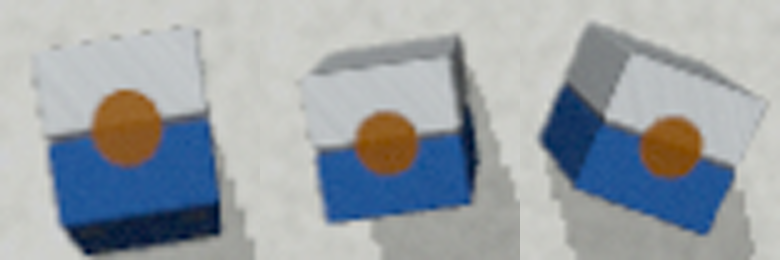

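All three are blue/aluminium with amber sprues, upright. The split lines give the yaws.

Run:
```python
from h import *
m=cams.camera_model('wrist'); m['T']=np.load('w2.npz')['T'];m['mtx']=np.array(m['mtx'])
for n,(x,y),a,b in [('C',(234,43),(48,136),(208,117)),('B',(226,156),(56,149),(210,130)),('A',(328,172),(87,124),(215,168))]:
    p=[(x-26+u/5,y-26+v/5) for u,v in (a,b)]; P=plane(m,p,.064); d=P[1]-P[0]; print(n,'mid',P.mean(0),'yaw',np.degrees(np.arctan2(d[1],d[0])))
print('bottle',plane(m,(366,235),.085))
to(.6139,-.3496,.15,98-22)
```

```text
C mid [ 0.45441279 -0.20094803  0.064     ] yaw 14.850654215304397
B mid [ 0.46440633 -0.34768238  0.064     ] yaw 15.73013126893705
A mid [ 0.61437455 -0.34963665  0.064     ] yaw -10.255830853919255
bottle [[ 0.67447399 -0.42320474  0.085     ]]
pose [ 0.5002 -0.34    0.3315] phi 98.57 w 0.0499 -> xyz [-2.65 11.09 18.15] twist 22.6 t 7.6333 F [-0.3 -0.3  0.2]
```

>>> {"fn": "arm_command", "kwargs": {
  "motion": [
    {"xyz": [-0.9, 3.7, 1], "twist": 6},
    {"xyz": [-1.8, 7.4, 2], "twist": 12},
    {"xyz": [-2.7, 11.1, 4], "twist": 18.9},
    {"xyz": [-2.7, 11.1, 8], "twist": 18.9},
    {"xyz": [-2.7, 11.1, 12], "twist": 18.9},
    {"xyz": [-2.7, 11.1, 16], "twist": 18.9},
    {"xyz": [-2.7, 11.1, 20], "twist": 18.9},
    {"xyz": [-2.7, 11.1, 22], "twist": 18.9}
  ],
  "fingers": 6.5
}}

```text
time_s: 8.3
eef_pos: [0.6109, -0.35, 0.1054]
orientation: [-0.004, 0.768, 0.64, -0.002]
force: [-1.0, 0.0, -0.5]
gripper_width: 0.0651
grasp_force: 0.0
```

Run:
```python
from h import *
to(.6142,-.3496,.036,79.7)
```

```text
pose [ 0.6109 -0.35    0.1054] phi 79.62 w 0.0651 -> xyz [0.08 0.38 6.94] twist -0.1 t 8.3 F [-1.   0.  -0.5]
```

>>> {"fn": "arm_command", "kwargs": {
  "motion": [
    {"xyz": [0, 0, 2.5], "twist": 0},
    {"xyz": [0, 0, 5], "twist": 0},
    {"xyz": [0, 0, 7], "twist": 0},
    {"xyz": [0, 0, 7.4], "twist": 0},
    {"xyz": [0, 0, 7.4], "twist": 0},
    {"xyz": [0, 0, 7.4], "twist": 0},
    {"xyz": [0, 0, 7.4], "twist": 0},
    {"xyz": [0, 0, 7.4], "twist": 0}
  ]
}}

```text
time_s: 8.97
eef_pos: [0.6149, -0.3531, 0.0391]
orientation: [0.002, 0.769, 0.639, 0.001]
force: [-0.0, 0.1, 0.0]
gripper_width: 0.0652
grasp_force: 0.0
```

>>> {"fn": "arm_command", "kwargs": {
  "motion": [
    {"xyz": [0, 0, 0], "twist": 0},
    {"xyz": [0, 0, 0], "twist": 0},
    {"xyz": [0, 0, 0], "twist": 0},
    {"xyz": [0, 0, 0], "twist": 0},
    {"xyz": [0, 0, 0], "twist": 0},
    {"xyz": [0, 0, 0], "twist": 0},
    {"xyz": [0, 0, 0], "twist": 0},
    {"xyz": [0, 0, 0], "twist": 0}
  ],
  "fingers": 3,
  "grip_force": 40
}}

```text
time_s: 9.63
eef_pos: [0.6138, -0.3532, 0.038]
orientation: [0.001, 0.769, 0.639, 0.0]
force: [-1.0, 0.3, 5.5]
gripper_width: 0.0411
grasp_force: 41.6
```

Run:
```python
from h import *
to(.52,-.13,.20,98.2)
```

```text
pose [ 0.6138 -0.3532  0.038 ] phi 79.46 w 0.0411 -> xyz [ 20.21 -13.3  -16.22] twist -18.7 t 9.6333 F [-1.   0.3  5.5]
```

>>> {"fn": "arm_command", "kwargs": {
  "motion": [
    {"xyz": [0, 0, -3], "twist": 0},
    {"xyz": [0, 0, -7], "twist": 0},
    {"xyz": [1.5, -0.7, -10.5], "twist": 0},
    {"xyz": [5, -2.2, -12], "twist": -2},
    {"xyz": [8.5, -3.9, -13.5], "twist": -4},
    {"xyz": [12, -5.6, -15], "twist": -6},
    {"xyz": [15.5, -7.3, -16.5], "twist": -8},
    {"xyz": [19, -9, -18], "twist": -10}
  ]
}}

```text
time_s: 10.3
eef_pos: [0.5586, -0.1479, 0.2167]
orientation: [-0.001, 0.71, 0.704, -0.0]
force: [0.1, 0.0, -1.4]
gripper_width: 0.0411
grasp_force: 41.7
```

>>> {"fn": "arm_command", "kwargs": {
  "motion": [
    {"xyz": [3.5, -1.6, -1], "twist": -3},
    {"xyz": [7, -3.3, -2], "twist": -6},
    {"xyz": [10.5, -5, -3], "twist": -8.7},
    {"xyz": [14, -6.6, -3], "twist": -8.7},
    {"xyz": [14, -6.6, -3], "twist": -8.7},
    {"xyz": [14, -6.6, -3], "twist": -8.7},
    {"xyz": [14, -6.6, -3], "twist": -8.7},
    {"xyz": [14, -6.6, -3], "twist": -8.7}
  ]
}}

```text
time_s: 10.97
eef_pos: [0.4954, -0.0106, 0.2462]
orientation: [-0.0, 0.656, 0.755, -0.001]
force: [0.0, -0.8, -2.4]
gripper_width: 0.0411
grasp_force: 41.6
```

Run:
```python
from h import *
to(.5331,.0616,.15,98.2)
im,m=cap('wrist'); 
np.savez('w3.npz',T=m['T'],im=im)
c=np.array([.5365,.0141])
for i in range(4):
    yp=.0141-.087+.058*i
    for dx,dy in [(-25,-25),(25,-25),(25,25),(-25,25)]:
        X,Y=.5365+dx/1e3,yp+dy/1e3; p=proj(m,(X*.9898-Y*.1423,X*.1423+Y*.9898,.047))[0]
        cv2.circle(im,tuple(int(round(v)) for v in p),1,(0,0,255),-1)
cv2.imwrite('pics/w3.png',im)
```

```text
pose [ 0.4954 -0.0106  0.2462] phi 98.03 w 0.0411 -> xyz [6.63 4.75 9.61] twist -0.2 t 10.9667 F [ 0.  -0.8 -2.4]
```

View pics/w3.png

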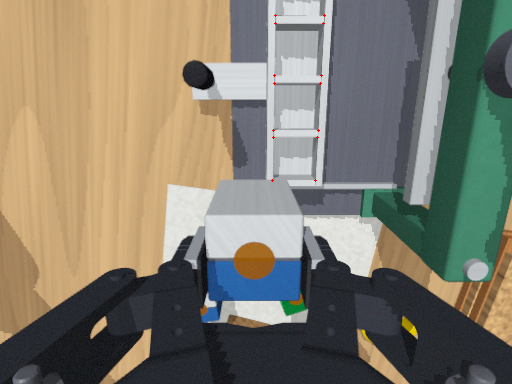

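The wrist view shows the predicted pocket corners (red dots, x 274–323, y 17–181) landing on the real inner rims. The mould is held upright, with its sprue at (255,261). I'll check the mould's offset in the grip from the sprue.

```bash
cat >> h.py <<'E'
def amber_in_grip(im,m,pos,phi,zoff):
    h=cv2.cvtColor(im,cv2.COLOR_BGR2HSV); k=cv2.inRange(h,(8,150,80),(20,255,230)); q=np.zeros_like(k); q[225:300,225:290]=k[225:300,225:290]
    M=cv2.moments(q,True); c=(M['m10']/M['m00'],M['m01']/M['m00']); P=plane(m,c,pos[2]+zoff)[0]-pos
    a=np.radians(phi); print('grip off toolx,tooly mm',1e3*(P[0]*np.cos(a)+P[1]*np.sin(a)),1e3*(P[0]*np.sin(a)-P[1]*np.cos(a)))
E
python3 - <<'E'
from h import *
d=np.load('w3.npz'); m=cams.camera_model('wrist'); m['T']=d['T']; m['mtx']=np.array(m['mtx'])
amber_in_grip(d['im'],m,np.array([.4954,-.0106,.2462]),98.03,.026)
to(.5249+.0005,.1190-.0035,.13,98.2)
E
```

```text
grip off toolx,tooly mm 3.0347028664814104 0.8634439788970945
pose [ 0.4954 -0.0107  0.2462] phi 98.0 w 0.0415 -> xyz [12.09  4.74 11.61] twist -0.2 t 11.0167 F [ 0.6  0.3 -2.2]
```

>>> {"fn": "arm_command", "kwargs": {
  "motion": [
    {"xyz": [3, 1.2, 1.5], "twist": -0.2},
    {"xyz": [6, 2.4, 4], "twist": -0.2},
    {"xyz": [9, 3.6, 6], "twist": -0.2},
    {"xyz": [12.1, 4.7, 8], "twist": -0.2},
    {"xyz": [12.1, 4.7, 10], "twist": -0.2},
    {"xyz": [12.1, 4.7, 11.6], "twist": -0.2},
    {"xyz": [12.1, 4.7, 11.6], "twist": -0.2},
    {"xyz": [12.1, 4.7, 11.6], "twist": -0.2}
  ]
}}

```text
time_s: 11.68
eef_pos: [0.5245, 0.116, 0.1297]
orientation: [-0.001, 0.654, 0.756, -0.001]
force: [0.4, -0.4, -2.4]
gripper_width: 0.0412
grasp_force: 41.5
```

Run:
```python
from h import *
to(.5254,.1155,.055,98.2)
```

```text
pose [0.5245 0.116  0.1297] phi 98.25 w 0.0412 -> xyz [-0.06  0.1   7.47] twist 0.0 t 11.6833 F [ 0.4 -0.4 -2.4]
```

>>> {"fn": "arm_command", "kwargs": {
  "motion": [
    {"xyz": [0, 0.1, 2.5], "twist": 0},
    {"xyz": [0, 0.1, 4], "twist": 0},
    {"xyz": [0, 0.1, 5], "twist": 0},
    {"xyz": [0, 0.1, 6], "twist": 0},
    {"xyz": [0, 0.1, 6.8], "twist": 0},
    {"xyz": [0, 0.1, 7.3], "twist": 0},
    {"xyz": [0, 0.1, 7.5], "twist": 0},
    {"xyz": [0, 0.1, 7.5], "twist": 0}
  ]
}}

```text
time_s: 12.35
eef_pos: [0.5256, 0.1176, 0.0558]
orientation: [0.0, 0.654, 0.757, 0.0]
force: [-0.2, 0.2, -1.1]
gripper_width: 0.0412
grasp_force: 41.6
```

>>> {"fn": "arm_command", "kwargs": {
  "motion": [
    {"xyz": [0, 0, 0.1], "twist": 0},
    {"xyz": [0, 0, 0.1], "twist": 0},
    {"xyz": [0, 0, 0.1], "twist": 0},
    {"xyz": [0, 0, 0.1], "twist": 0},
    {"xyz": [0, 0, -1], "twist": 0},
    {"xyz": [0, 0, -4], "twist": 0},
    {"xyz": [0, 0, -8], "twist": 0},
    {"xyz": [0, 0, -12], "twist": 0}
  ],
  "fingers": 6.3
}}

```text
time_s: 13.02
eef_pos: [0.5247, 0.1175, 0.1775]
orientation: [-0.001, 0.653, 0.757, -0.001]
force: [1.0, -0.2, -0.5]
gripper_width: 0.0633
grasp_force: 0.0
```

>>> {"fn": "arm_command", "kwargs": {
  "motion": [
    {"xyz": [-4, 0, -2], "twist": 0},
    {"xyz": [-8, 0, -4], "twist": 0},
    {"xyz": [-12, 0, -6], "twist": 0},
    {"xyz": [-16, 0, -8], "twist": 0},
    {"xyz": [-20, 0, -10], "twist": 0},
    {"xyz": [-24, 0, -11], "twist": 0},
    {"xyz": [-28, 0, -12], "twist": 0},
    {"xyz": [-32, 0, -12], "twist": 0}
  ]
}}

```text
time_s: 13.68
eef_pos: [0.5711, -0.1885, 0.2988]
orientation: [0.002, 0.653, 0.757, 0.001]
force: [1.1, 0.6, 0.5]
gripper_width: 0.063
grasp_force: 0.0
```

```bash
cat > mould.py <<'E'
from h import *
np.set_printoptions(precision=4,suppress=True)
def find(name):
    im,m=cap(name); h=cv2.cvtColor(im,cv2.COLOR_BGR2HSV)
    b=cv2.inRange(h,(100,120,40),(130,255,255)); a=cv2.inRange(h,(8,150,80),(20,255,230))
    n,l,st,ce=cv2.connectedComponentsWithStats(b)
    for i in range(1,n):
        if st[i,4]<15: continue
        P=plane(m,ce[i],.06)[0]
        if not(.38<P[0]<.78 and -.47<P[1]<.25): continue
        k=cv2.dilate((l==i).astype(np.uint8),np.ones((5,5)))*a; M=cv2.moments(k,True)
        if M['m00']: print(name,'blue',ce[i].round(1),st[i,4],'amber',plane(m,(M['m10']/M['m00'],M['m01']/M['m00']),.064)[0],'n',M['m00'], 'onz.081',plane(m,(M['m10']/M['m00'],M['m01']/M['m00']),.081)[0])
    return im,m
E
python3 - <<'E'
from mould import *
to(.4541,-.2008,.036,104.9)
find('top'); im,m=find('wrist'); cv2.imwrite('pics/w4.png',im)
E
```

```text
pose [ 0.5711 -0.1885  0.2988] phi 98.42 w 0.063 -> xyz [  0.54 -11.88  26.22] twist -6.5 t 13.6833 F [1.1 0.6 0.5]
top blue [231.2 212.6] 57 amber [0.5297 0.1231 0.064 ] n 1.0 onz.081 [0.5287 0.1212 0.081 ]
top blue [330.6 231.5] 36 amber [ 0.4511 -0.2016  0.064 ] n 1.0 onz.081 [ 0.4512 -0.1985  0.081 ]
wrist blue [168.6 152.2] 562 amber [ 0.4546 -0.205   0.064 ] n 27.0 onz.081 [ 0.4595 -0.2017  0.081 ]
```

>>> {"fn": "arm_command", "kwargs": {
  "motion": [
    {"xyz": [0.5, -3.8, 1], "twist": -3},
    {"xyz": [1, -7.6, 2], "twist": -6.6},
    {"xyz": [1.5, -11.6, 4], "twist": -6.6},
    {"xyz": [1.5, -11.6, 8], "twist": -6.6},
    {"xyz": [1.5, -11.6, 12], "twist": -6.6},
    {"xyz": [1.5, -11.6, 16], "twist": -6.6},
    {"xyz": [1.5, -11.6, 18], "twist": -6.6},
    {"xyz": [1.5, -11.6, 18], "twist": -6.6}
  ],
  "fingers": 6.5
}}

```text
time_s: 14.45
eef_pos: [0.45, -0.1882, 0.1118]
orientation: [-0.004, 0.609, 0.793, -0.001]
force: [-0.6, -0.3, -0.2]
gripper_width: 0.0652
grasp_force: 0.0
```

Run:
```python
from mould import *
to(.4541,-.2010,.037,104.9); find('wrist')
```

```text
pose [ 0.45   -0.1882  0.1118] phi 104.99 w 0.0652 -> xyz [-1.38  0.12  7.47] twist 0.1 t 14.45 F [-0.6 -0.3 -0.2]
wrist blue [254.3 242.5] 1277 amber [ 0.4553 -0.2052  0.064 ] n 67.0 onz.081 [ 0.4534 -0.1979  0.081 ]
```

>>> {"fn": "arm_command", "kwargs": {
  "motion": [
    {"xyz": [-0.7, 0.1, 0.5], "twist": 0},
    {"xyz": [-1.4, 0.1, 2], "twist": 0},
    {"xyz": [-1.4, 0.1, 5], "twist": 0},
    {"xyz": [-1.4, 0.1, 7], "twist": 0},
    {"xyz": [-1.4, 0.1, 7.5], "twist": 0},
    {"xyz": [-1.4, 0.1, 7.5], "twist": 0},
    {"xyz": [-1.4, 0.1, 7.5], "twist": 0},
    {"xyz": [-1.4, 0.1, 7.5], "twist": 0}
  ]
}}

```text
time_s: 15.17
eef_pos: [0.4596, -0.2029, 0.0418]
orientation: [0.002, 0.609, 0.793, 0.001]
force: [-0.1, 0.0, -0.3]
gripper_width: 0.065
grasp_force: 0.0
```

>>> {"fn": "arm_command", "kwargs": {
  "motion": [
    {"xyz": [0, 0, 0], "twist": 0},
    {"xyz": [0, 0, 0], "twist": 0},
    {"xyz": [0, 0, 0], "twist": 0},
    {"xyz": [0, 0, 0], "twist": 0},
    {"xyz": [0, 0, 0], "twist": 0},
    {"xyz": [0, 0, 0], "twist": 0},
    {"xyz": [0, 0, 0], "twist": 0},
    {"xyz": [0, 0, 0], "twist": 0}
  ],
  "fingers": 3,
  "grip_force": 40
}}

```text
time_s: 15.83
eef_pos: [0.4571, -0.2032, 0.0411]
orientation: [0.0, 0.609, 0.793, -0.001]
force: [-3.4, -0.2, 7.1]
gripper_width: 0.0417
grasp_force: 40.1
```

>>> {"fn": "arm_command", "kwargs": {
  "motion": [
    {"xyz": [0, 0, -3], "twist": 0},
    {"xyz": [0, 0, -7], "twist": 0},
    {"xyz": [0, 0, -11], "twist": 0},
    {"xyz": [0, 1, -12], "twist": 0},
    {"xyz": [0, 2, -12], "twist": 0},
    {"xyz": [0, 2, -12], "twist": 0},
    {"xyz": [0, 2, -12], "twist": 0},
    {"xyz": [0, 2, -12], "twist": 0}
  ]
}}

```text
time_s: 16.5
eef_pos: [0.4754, -0.1969, 0.1579]
orientation: [-0.002, 0.609, 0.793, -0.001]
force: [0.1, -0.3, -2.7]
gripper_width: 0.0417
grasp_force: 42.3
```

Run:
```python
from mould import *
to(.5331,.0616,.13,98.2); im,m=cap('wrist'); s=arm.observe(); amber_in_grip(im,m,s['eef_pos'],104.9,.027)
```

```text
pose [ 0.4754 -0.1969  0.1579] phi 104.99 w 0.0417 -> xyz [23.47 12.28  2.8 ] twist 6.8 t 16.5 F [ 0.1 -0.3 -2.7]
grip off toolx,tooly mm 5.7330067639949105 1.1350522186419434
```

>>> {"fn": "arm_command", "kwargs": {
  "motion": [
    {"xyz": [3, 1.6, 0], "twist": 1},
    {"xyz": [6, 3.2, 0], "twist": 2},
    {"xyz": [9, 4.8, 0], "twist": 3},
    {"xyz": [12, 6.4, 0], "twist": 4},
    {"xyz": [15, 8, 0], "twist": 5},
    {"xyz": [18, 9.6, 0], "twist": 6},
    {"xyz": [21, 11, 0], "twist": 6.8},
    {"xyz": [23.1, 12.2, 0], "twist": 6.8}
  ]
}}

```text
time_s: 17.22
eef_pos: [0.5343, 0.0612, 0.1588]
orientation: [-0.002, 0.654, 0.757, -0.0]
force: [0.3, -0.5, -2.8]
gripper_width: 0.0417
grasp_force: 42.3
```

>>> {"fn": "arm_command", "kwargs": {
  "motion": [
    {"xyz": [0, 0, 1], "twist": 0},
    {"xyz": [0, 0, 2.5], "twist": 0},
    {"xyz": [0, 0, 2.5], "twist": 0},
    {"xyz": [0, 0, 2.5], "twist": 0},
    {"xyz": [0, 0, 2.5], "twist": 0},
    {"xyz": [0, 0, 2.5], "twist": 0},
    {"xyz": [0, 0, 2.5], "twist": 0},
    {"xyz": [0, 0, 2.5], "twist": 0}
  ]
}}

```text
time_s: 17.88
eef_pos: [0.5358, 0.0571, 0.1356]
orientation: [0.0, 0.655, 0.755, 0.0]
force: [-0.2, -0.2, -2.5]
gripper_width: 0.0415
grasp_force: 42.3
```

Run:
```python
from mould import *
to(.5336,.0584,.058,98.2)
```

```text
pose [0.5358 0.0571 0.1356] phi 98.13 w 0.0415 -> xyz [ 0.16 -0.21  7.76] twist -0.1 t 17.8833 F [-0.2 -0.2 -2.5]
```

>>> {"fn": "arm_command", "kwargs": {
  "motion": [
    {"xyz": [0.1, -0.2, 1], "twist": 0},
    {"xyz": [0.1, -0.2, 3], "twist": 0},
    {"xyz": [0.1, -0.2, 4.5], "twist": 0},
    {"xyz": [0.1, -0.2, 5.8], "twist": 0},
    {"xyz": [0.1, -0.2, 6.8], "twist": 0},
    {"xyz": [0.1, -0.2, 7.4], "twist": 0},
    {"xyz": [0.1, -0.2, 7.7], "twist": 0},
    {"xyz": [0.1, -0.2, 7.7], "twist": 0}
  ]
}}

```text
time_s: 18.55
eef_pos: [0.5343, 0.0583, 0.0586]
orientation: [0.001, 0.655, 0.756, 0.001]
force: [-0.1, 0.4, -2.0]
gripper_width: 0.0414
grasp_force: 42.3
```

Run:
```python
from mould import *
to(.5336,.0584,.058,98.2)
```

```text
pose [0.5343 0.0583 0.0586] phi 98.16 w 0.0414 -> xyz [ 0.02 -0.07  0.06] twist -0.0 t 18.55 F [-0.1  0.4 -2. ]
```

Release, rise and go back towards mould B.

>>> {"fn": "arm_command", "kwargs": {
  "motion": [
    {"xyz": [0, 0, 0.1], "twist": 0},
    {"xyz": [0, 0, 0.1], "twist": 0},
    {"xyz": [0, 0, 0.1], "twist": 0},
    {"xyz": [0, 0, 0.1], "twist": 0},
    {"xyz": [0, 0, -1], "twist": 0},
    {"xyz": [0, 0, -4], "twist": 0},
    {"xyz": [0, 0, -8], "twist": 0},
    {"xyz": [0, 0, -12], "twist": 0}
  ],
  "fingers": 6.3
}}

```text
time_s: 19.22
eef_pos: [0.5325, 0.0581, 0.1796]
orientation: [-0.001, 0.655, 0.756, -0.001]
force: [1.6, 0.3, -0.6]
gripper_width: 0.063
grasp_force: 0.0
```

>>> {"fn": "arm_command", "kwargs": {
  "motion": [
    {"xyz": [-4, -1, -2], "twist": 0},
    {"xyz": [-8, -2, -4], "twist": 0},
    {"xyz": [-12, -3, -6], "twist": 0},
    {"xyz": [-16, -4, -8], "twist": 0},
    {"xyz": [-20, -5, -10], "twist": 0},
    {"xyz": [-24, -6, -11], "twist": 0},
    {"xyz": [-28, -7, -12], "twist": 0},
    {"xyz": [-32, -8, -12], "twist": 0}
  ]
}}

```text
time_s: 19.88
eef_pos: [0.5021, -0.2506, 0.2995]
orientation: [0.002, 0.655, 0.756, 0.001]
force: [1.2, 0.7, 0.6]
gripper_width: 0.0629
grasp_force: 0.0
```

>>> {"fn": "arm_command", "kwargs": {
  "motion": [
    {"xyz": [-3, -0.7, 0], "twist": 0},
    {"xyz": [-5, -1, 0], "twist": 0},
    {"xyz": [-5, -1, 0], "twist": 0},
    {"xyz": [-5, -1, 0], "twist": 0},
    {"xyz": [-5, -1, 0], "twist": 0},
    {"xyz": [-5, -1, 0], "twist": 0},
    {"xyz": [-5, -1, 0], "twist": 0},
    {"xyz": [-5, -1, 0], "twist": 0}
  ]
}}

```text
time_s: 20.55
eef_pos: [0.4994, -0.2986, 0.2964]
orientation: [0.0, 0.654, 0.757, 0.0]
force: [0.1, -0.9, 0.4]
gripper_width: 0.0629
grasp_force: 0.0
```

Run:
```python
from mould import *
to(.4632,-.348,.036,105.7); find('top'); im,m=find('wrist'); cv2.imwrite('pics/w5.png',im); np.savez('w5.npz',T=m['T'])
```

```text
pose [ 0.4994 -0.2986  0.2964] phi 98.31 w 0.0629 -> xyz [-4.36 -4.3  26.04] twist -7.4 t 20.55 F [ 0.1 -0.9  0.4]
top blue [249.3 210.5] 46 amber [0.5331 0.061  0.064 ] n 2.0 onz.081 [0.5321 0.0602 0.081 ]
top blue [376.2 227.6] 35 amber [ 0.4618 -0.3502  0.064 ] n 2.0 onz.081 [ 0.4618 -0.3449  0.081 ]
wrist blue [223.2 200.4] 409 amber [ 0.4634 -0.3523  0.064 ] n 34.0 onz.081 [ 0.4647 -0.3468  0.081 ]
```

View pics/w5.png

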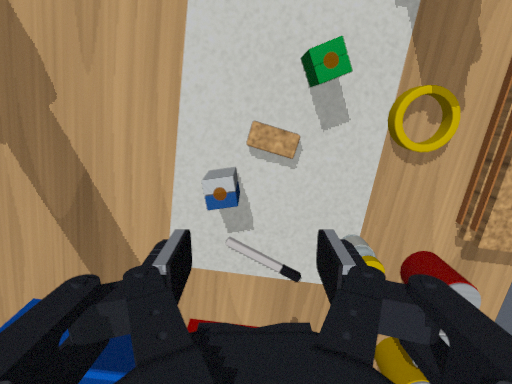

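Mould B is unmoved, at (221,190), and the pen, cork and decoy are clear of it.

>>> {"fn": "arm_command", "kwargs": {
  "motion": [
    {"xyz": [-2, -2, 2], "twist": -4},
    {"xyz": [-4.4, -4.3, 4], "twist": -7.4},
    {"xyz": [-4.4, -4.3, 8], "twist": -7.4},
    {"xyz": [-4.4, -4.3, 12], "twist": -7.4},
    {"xyz": [-4.4, -4.3, 16], "twist": -7.4},
    {"xyz": [-4.4, -4.3, 18], "twist": -7.4},
    {"xyz": [-4.4, -4.3, 18], "twist": -7.4},
    {"xyz": [-4.4, -4.3, 18], "twist": -7.4}
  ],
  "fingers": 6.5
}}

```text
time_s: 21.32
eef_pos: [0.4626, -0.3494, 0.1156]
orientation: [-0.001, 0.605, 0.796, 0.0]
force: [1.3, -0.5, 1.1]
gripper_width: 0.065
grasp_force: 0.0
```

Run:
```python
from mould import *
to(.4632,-.348,.037,105.7); find('top')
```

```text
pose [ 0.4626 -0.3494  0.1156] phi 105.59 w 0.065 -> xyz [0.1  0.1  7.86] twist -0.1 t 21.3167 F [ 1.3 -0.5  1.1]
top blue [249.3 210.4] 48 amber [0.5331 0.061  0.064 ] n 2.0 onz.081 [0.5321 0.0602 0.081 ]
top blue [376.2 227.6] 36 amber [ 0.4618 -0.3502  0.064 ] n 2.0 onz.081 [ 0.4618 -0.3449  0.081 ]
```

>>> {"fn": "arm_command", "kwargs": {
  "motion": [
    {"xyz": [0.1, 0.1, 2], "twist": 0},
    {"xyz": [0.1, 0.1, 5], "twist": 0},
    {"xyz": [0.1, 0.1, 7], "twist": 0},
    {"xyz": [0.1, 0.1, 7.9], "twist": 0},
    {"xyz": [0.1, 0.1, 7.9], "twist": 0},
    {"xyz": [0.1, 0.1, 7.9], "twist": 0},
    {"xyz": [0.1, 0.1, 7.9], "twist": 0},
    {"xyz": [0.1, 0.1, 7.9], "twist": 0}
  ]
}}

```text
time_s: 22.03
eef_pos: [0.4647, -0.3492, 0.039]
orientation: [0.002, 0.605, 0.796, 0.0]
force: [-0.7, -0.6, 0.2]
gripper_width: 0.0651
grasp_force: 0.0
```

>>> {"fn": "arm_command", "kwargs": {
  "motion": [
    {"xyz": [0, 0, 0], "twist": 0},
    {"xyz": [0, 0, 0], "twist": 0},
    {"xyz": [0, 0, 0], "twist": 0},
    {"xyz": [0, 0, 0], "twist": 0},
    {"xyz": [0, 0, 0], "twist": 0},
    {"xyz": [0, 0, 0], "twist": 0},
    {"xyz": [0, 0, 0], "twist": 0},
    {"xyz": [0, 0, 0], "twist": 0}
  ],
  "fingers": 3,
  "grip_force": 40
}}

```text
time_s: 22.7
eef_pos: [0.463, -0.3491, 0.0381]
orientation: [0.0, 0.605, 0.796, -0.001]
force: [-1.3, -0.2, 5.7]
gripper_width: 0.0414
grasp_force: 42.7
```

>>> {"fn": "arm_command", "kwargs": {
  "motion": [
    {"xyz": [0, 0, -3], "twist": 0},
    {"xyz": [0, 0, -7], "twist": 0},
    {"xyz": [0, 1, -11], "twist": 0},
    {"xyz": [0, 3, -12.5], "twist": 0},
    {"xyz": [0, 3, -12.5], "twist": 0},
    {"xyz": [0, 3, -12.5], "twist": 0},
    {"xyz": [0, 3, -12.5], "twist": 0},
    {"xyz": [0, 3, -12.5], "twist": 0}
  ]
}}

```text
time_s: 23.37
eef_pos: [0.4901, -0.3405, 0.16]
orientation: [-0.002, 0.605, 0.796, -0.001]
force: [0.1, -0.8, -2.4]
gripper_width: 0.0417
grasp_force: 42.4
```

Run:
```python
from mould import *
to(.5414,.0042,.16,98.2); im,m=cap('wrist'); s=arm.observe(); amber_in_grip(im,m,s['eef_pos'],105.6,.025)
im,m=cap('top'); c=im[150:255,165:285]; cv2.imwrite('pics/t2.png',cv2.resize(c,None,fx=5,fy=5,interpolation=cv2.INTER_CUBIC))
```

```text
pose [ 0.4901 -0.3405  0.16  ] phi 105.53 w 0.0417 -> xyz [31.83 14.17  0.04] twist 7.3 t 23.3667 F [ 0.1 -0.8 -2.4]
grip off toolx,tooly mm 0.787757550005116 0.751672111869461
```

View pics/t2.png

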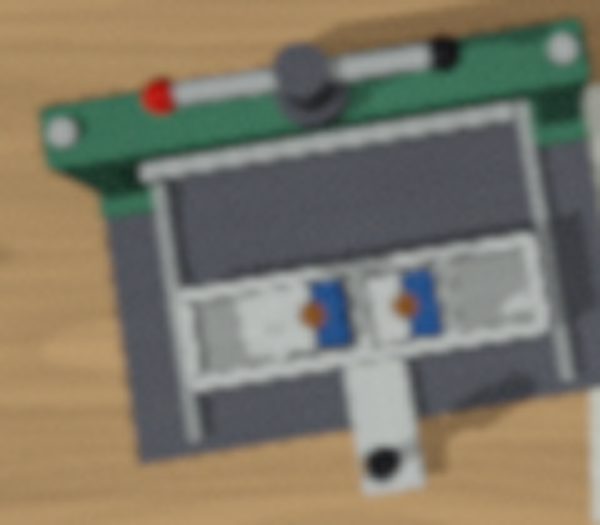

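The crop shows two moulds seated in adjacent pockets, sprues at (312,315) and (405,305), with the right-hand pocket (490,285) free.

>>> {"fn": "arm_command", "kwargs": {
  "motion": [
    {"xyz": [3.6, 1.6, 0], "twist": 1},
    {"xyz": [7.2, 3.2, 0], "twist": 2},
    {"xyz": [10.8, 4.8, 0], "twist": 3},
    {"xyz": [14.4, 6.4, 0], "twist": 4},
    {"xyz": [18, 8, 0], "twist": 5},
    {"xyz": [21.6, 9.6, 0], "twist": 6},
    {"xyz": [25.2, 11.2, 0], "twist": 7},
    {"xyz": [28.5, 12.6, 0], "twist": 7.3}
  ]
}}

```text
time_s: 24.13
eef_pos: [0.5368, -0.0297, 0.1616]
orientation: [-0.001, 0.654, 0.756, 0.0]
force: [0.7, 0.2, -3.6]
gripper_width: 0.0413
grasp_force: 42.4
```

>>> {"fn": "arm_command", "kwargs": {
  "motion": [
    {"xyz": [1.5, 1.1, 0], "twist": 0},
    {"xyz": [3.0, 1.1, 1], "twist": 0},
    {"xyz": [3.0, 1.1, 2.5], "twist": 0},
    {"xyz": [3.0, 1.1, 2.5], "twist": 0},
    {"xyz": [3.0, 1.1, 2.5], "twist": 0},
    {"xyz": [3.0, 1.1, 2.5], "twist": 0},
    {"xyz": [3.0, 1.1, 2.5], "twist": 0},
    {"xyz": [3.0, 1.1, 2.5], "twist": 0}
  ]
}}

```text
time_s: 24.8
eef_pos: [0.5442, -0.0017, 0.1377]
orientation: [0.001, 0.655, 0.756, 0.0]
force: [-0.3, -0.1, -2.6]
gripper_width: 0.0412
grasp_force: 42.2
```

Run:
```python
from mould import *
to(.5415,.0034,.055,98.2)
```

```text
pose [ 0.5442 -0.0017  0.1377] phi 98.18 w 0.0412 -> xyz [ 0.54 -0.21  8.27] twist -0.0 t 24.8 F [-0.3 -0.1 -2.6]
```

>>> {"fn": "arm_command", "kwargs": {
  "motion": [
    {"xyz": [0.5, -0.2, 1], "twist": 0},
    {"xyz": [0.5, -0.2, 3], "twist": 0},
    {"xyz": [0.5, -0.2, 5], "twist": 0},
    {"xyz": [0.5, -0.2, 6.4], "twist": 0},
    {"xyz": [0.5, -0.2, 7.4], "twist": 0},
    {"xyz": [0.5, -0.2, 8], "twist": 0},
    {"xyz": [0.5, -0.2, 8.3], "twist": 0},
    {"xyz": [0.5, -0.2, 8.3], "twist": 0}
  ]
}}

```text
time_s: 25.47
eef_pos: [0.5427, 0.0039, 0.0552]
orientation: [0.001, 0.654, 0.756, 0.001]
force: [0.3, 0.3, -2.5]
gripper_width: 0.0413
grasp_force: 42.3
```

>>> {"fn": "arm_command", "kwargs": {
  "motion": [
    {"xyz": [0, 0, 0], "twist": 0},
    {"xyz": [0, 0, 0], "twist": 0},
    {"xyz": [0, 0, 0], "twist": 0},
    {"xyz": [0, 0, 0], "twist": 0},
    {"xyz": [0, 0, -1], "twist": 0},
    {"xyz": [0, 0, -4], "twist": 0},
    {"xyz": [0, 0, -8], "twist": 0},
    {"xyz": [0, 0, -12], "twist": 0}
  ],
  "fingers": 6.3
}}

```text
time_s: 26.13
eef_pos: [0.5402, 0.0039, 0.1755]
orientation: [-0.001, 0.654, 0.756, -0.001]
force: [1.3, 0.7, -0.2]
gripper_width: 0.0632
grasp_force: 0.0
```

>>> {"fn": "arm_command", "kwargs": {
  "motion": [
    {"xyz": [0, -3, -2], "twist": 0},
    {"xyz": [0, -5, -5], "twist": 0},
    {"xyz": [0, -7, -8], "twist": 0},
    {"xyz": [0, -9, -8], "twist": 0},
    {"xyz": [0, -9, -8], "twist": 0},
    {"xyz": [0, -9, -8], "twist": 0},
    {"xyz": [0, -9, -8], "twist": 0},
    {"xyz": [0, -9, -8], "twist": 0}
  ]
}}

```text
time_s: 26.8
eef_pos: [0.4526, -0.0089, 0.2537]
orientation: [-0.0, 0.654, 0.756, 0.0]
force: [0.1, 0.2, -0.1]
gripper_width: 0.0632
grasp_force: 0.0
```

Run:
```python
from mould import *
to(.430,.0761,.071,98.2); im,m=cap('wrist'); cv2.imwrite('pics/w6.png',im)
im,m=cap('top'); h=cv2.cvtColor(im,cv2.COLOR_BGR2HSV); b=cv2.inRange(h,(100,120,40),(130,255,255)); print(cv2.connectedComponentsWithStats(b)[2:])
```

```text
pose [ 0.4526 -0.0089  0.2537] phi 98.28 w 0.0632 -> xyz [ 8.72 -1.   18.27] twist 0.1 t 26.8 F [ 0.1  0.2 -0.1]
(array([[     0,      0,    512,    384, 188966],
       [    64,    184,     24,    114,   2276],
       [   264,    201,      5,      7,     23],
       [   246,    204,      7,     12,     44],
       [   228,    206,      7,     12,     55],
       [   108,    218,     12,     11,    111],
       [   445,    246,     67,     81,   5133]], dtype=int32), array([[251.6714, 188.3397],
       [ 75.9007, 240.5272],
       [266.2174, 203.5217],
       [249.1591, 209.5227],
       [231.1273, 211.6727],
       [113.4595, 222.964 ],
       [479.4218, 284.9998]]))
```

View pics/w6.png

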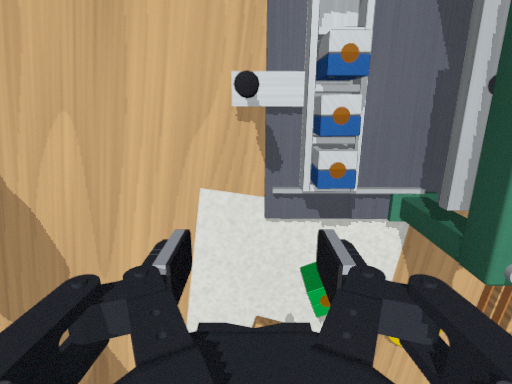

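All three moulds stand in pockets, sprues at (350,52), (341,116) and (337,170). The knob is at (246,84). I'll grip it and push in.

>>> {"fn": "arm_command", "kwargs": {
  "motion": [
    {"xyz": [3, -0.4, 1], "twist": 0},
    {"xyz": [6, -0.7, 3], "twist": 0},
    {"xyz": [8.7, -1, 6], "twist": 0},
    {"xyz": [8.7, -1, 9], "twist": 0},
    {"xyz": [8.7, -1, 12], "twist": 0},
    {"xyz": [8.7, -1, 15], "twist": 0},
    {"xyz": [8.7, -1, 18], "twist": 0},
    {"xyz": [8.7, -1, 18.2], "twist": 0}
  ],
  "fingers": 5
}}

```text
time_s: 27.57
eef_pos: [0.4267, 0.0753, 0.0677]
orientation: [-0.003, 0.654, 0.757, -0.004]
force: [-1.0, -0.5, 0.2]
gripper_width: 0.0499
grasp_force: 0.0
```

>>> {"fn": "arm_command", "kwargs": {
  "motion": [
    {"xyz": [0, 0, 0], "twist": 0},
    {"xyz": [0, 0, 0], "twist": 0},
    {"xyz": [0, 0, 0], "twist": 0},
    {"xyz": [0, 0, 0], "twist": 0},
    {"xyz": [0, 0, 0], "twist": 0},
    {"xyz": [0, 0, 0], "twist": 0},
    {"xyz": [0, 0, 0], "twist": 0},
    {"xyz": [0, 0, 0], "twist": 0}
  ],
  "fingers": 1.5,
  "grip_force": 30
}}

```text
time_s: 28.23
eef_pos: [0.4306, 0.0762, 0.0731]
orientation: [0.001, 0.654, 0.756, 0.001]
force: [0.5, 1.5, 4.2]
gripper_width: 0.0231
grasp_force: 31.4
```

>>> {"fn": "arm_command", "kwargs": {
  "motion": [
    {"xyz": [0, 0.5, 0], "twist": 0},
    {"xyz": [0, 1.3, 0], "twist": 0},
    {"xyz": [0, 2.2, 0], "twist": 0},
    {"xyz": [0, 3.1, 0], "twist": 0},
    {"xyz": [0, 4.0, 0], "twist": 0},
    {"xyz": [0, 4.9, 0], "twist": 0},
    {"xyz": [0, 5.8, 0], "twist": 0},
    {"xyz": [0, 6.7, 0], "twist": 0}
  ]
}}

```text
time_s: 28.9
eef_pos: [0.4958, 0.0854, 0.0731]
orientation: [0.0, 0.654, 0.756, -0.0]
force: [-2.5, 0.6, 6.9]
gripper_width: 0.0232
grasp_force: 31.7
```

>>> {"fn": "arm_command", "kwargs": {
  "motion": [
    {"xyz": [0, 0.9, 0], "twist": 0},
    {"xyz": [0, 1.8, 0], "twist": 0},
    {"xyz": [0, 2.7, 0], "twist": 0},
    {"xyz": [0, 3.6, 0], "twist": 0},
    {"xyz": [0, 4.5, 0], "twist": 0},
    {"xyz": [0, 5.1, 0], "twist": 0},
    {"xyz": [0, 5.5, 0], "twist": 0},
    {"xyz": [0, 5.8, 0], "twist": 0}
  ]
}}

```text
time_s: 29.57
eef_pos: [0.5535, 0.0936, 0.0731]
orientation: [0.0, 0.654, 0.756, -0.0]
force: [-2.4, 0.8, 7.0]
gripper_width: 0.0229
grasp_force: 31.6
```

Run:
```python
from mould import *
to(.5541,.0941,.071,98.2)
```

```text
pose [0.5535 0.0936 0.0731] phi 98.27 w 0.0229 -> xyz [0.04 0.07 0.21] twist 0.1 t 29.5667 F [-2.4  0.8  7. ]
```

Press up to the stop.

>>> {"fn": "arm_command", "kwargs": {
  "motion": [
    {"xyz": [0, 0.3, 0], "twist": 0},
    {"xyz": [0, 0.6, 0], "twist": 0},
    {"xyz": [0, 0.7, 0], "twist": 0},
    {"xyz": [0, 0.7, 0], "twist": 0},
    {"xyz": [0, 0.7, 0], "twist": 0},
    {"xyz": [0, 0.7, 0], "twist": 0},
    {"xyz": [0, 0.7, 0], "twist": 0},
    {"xyz": [0, 0.7, 0], "twist": 0}
  ]
}}

```text
time_s: 30.23
eef_pos: [0.5535, 0.0935, 0.073]
orientation: [-0.003, 0.654, 0.756, -0.006]
force: [-13.4, -0.7, 16.7]
gripper_width: 0.0231
grasp_force: 34.3
```

The tray is at its stop. Release and rise clear of the handle.

>>> {"fn": "arm_command", "kwargs": {
  "motion": [
    {"xyz": [0, 0.0, 0], "twist": 0},
    {"xyz": [0, 0.0, 0], "twist": 0},
    {"xyz": [0, 0.0, 0], "twist": 0},
    {"xyz": [0, 0.0, 0], "twist": 0},
    {"xyz": [0, 0.0, -2], "twist": 0},
    {"xyz": [0, 0.0, -5], "twist": 0},
    {"xyz": [0, 0, -9], "twist": 0},
    {"xyz": [0, 0, -13], "twist": 0}
  ],
  "fingers": 5
}}

```text
time_s: 30.9
eef_pos: [0.5596, 0.094, 0.2026]
orientation: [-0.001, 0.654, 0.756, -0.001]
force: [1.7, 0.7, -0.4]
gripper_width: 0.0498
grasp_force: 0.0
```

>>> {"fn": "arm_command", "kwargs": {
  "motion": [
    {"xyz": [0, 0, -4], "twist": 0},
    {"xyz": [0, 0, -8], "twist": 0},
    {"xyz": [0, 0, -11], "twist": 0},
    {"xyz": [0, 0, -11], "twist": 0},
    {"xyz": [0, 0, -11], "twist": 0},
    {"xyz": [0, 0, -11], "twist": 0},
    {"xyz": [0, 0, -11], "twist": 0},
    {"xyz": [0, 0, -11], "twist": 0}
  ],
  "fingers": 0
}}

```text
time_s: 31.57
eef_pos: [0.5594, 0.094, 0.3102]
orientation: [-0.001, 0.654, 0.756, -0.002]
force: [0.1, 0.1, 0.9]
gripper_width: -0.0001
grasp_force: 0.0
```

```bash
cat >> h.py <<'E'
A=np.array([.6528,.1081]); XP=np.array([.9898,.1423]); YP=np.array([-.1423,.9898])
def peg(psi,r=.06,z=.215):
    a=np.radians(psi); p=A+r*np.cos(a)*XP+r*np.sin(a)*YP; return [*p,z]
def handle():
    im,m=cap('top'); h=cv2.cvtColor(im,cv2.COLOR_BGR2HSV); k=cv2.inRange(h,(0,150,60),(8,255,255))
    n,l,st,ce=cv2.connectedComponentsWithStats(k)
    for i in range(1,n):
        P=plane(m,ce[i],.235)[0]; d=P[:2]-A
        if st[i,4]>5 and np.hypot(*d)<.1: print('red psi',np.degrees(np.arctan2(d@YP,d@XP)),'r',np.hypot(*d),st[i,4])
    return im
E
python3 - <<'E'
from h import *
to(*peg(126),98.2); handle(); im,m=cap('top'); cv2.imwrite('pics/t3.png',cv2.resize(im[140:260,160:290],None,fx=4,fy=4))
E
```

```text
pose [0.5594 0.094  0.3102] phi 98.27 w -0.0001 -> xyz [4.91 5.96 9.49] twist 0.1 t 31.5667 F [0.1 0.1 0.9]
red psi -176.89521933419658 r 0.09868450651173408 7
```

View pics/t3.png

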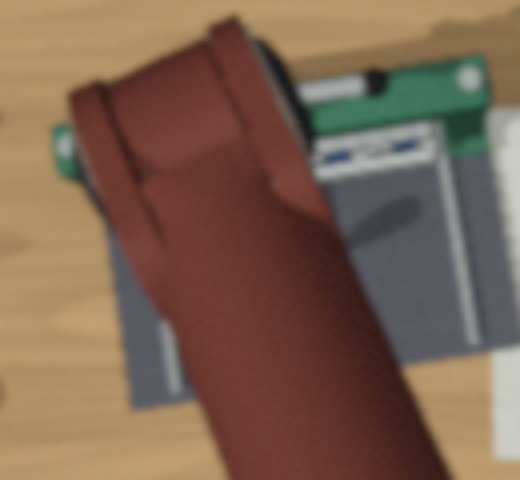

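The arm hides part of the top view. The black ball is still at (375,82), so the handle hasn't turned. Next I lower the closed fingers beside the bar on the red side, in front of it.

>>> {"fn": "arm_command", "kwargs": {
  "motion": [
    {"xyz": [2.5, 3, 0], "twist": 0},
    {"xyz": [4.9, 6, 0], "twist": 0},
    {"xyz": [4.9, 6, 0], "twist": 0},
    {"xyz": [4.9, 6, 0], "twist": 0},
    {"xyz": [4.9, 6, 3], "twist": 0},
    {"xyz": [4.9, 6, 6], "twist": 0},
    {"xyz": [4.9, 6, 9], "twist": 0},
    {"xyz": [4.9, 6, 9.5], "twist": 0}
  ]
}}

```text
time_s: 32.33
eef_pos: [0.6089, 0.1485, 0.2115]
orientation: [-0.002, 0.655, 0.756, -0.005]
force: [-1.2, -1.2, -1.0]
gripper_width: 0.0002
grasp_force: 0.0
```

>>> {"fn": "arm_command", "kwargs": {
  "motion": [
    {"xyz": [0, 0, 0], "twist": 0},
    {"xyz": [0, 0, 0], "twist": 0},
    {"xyz": [0, 0, 0], "twist": 0},
    {"xyz": [0, 0, 0], "twist": 0},
    {"xyz": [0, 0, 0], "twist": 0},
    {"xyz": [0, 0, 0], "twist": 0},
    {"xyz": [0, 0, 0], "twist": 0},
    {"xyz": [0, 0, 0], "twist": 0}
  ]
}}

```text
time_s: 33.0
eef_pos: [0.6126, 0.1517, 0.2174]
orientation: [0.0, 0.654, 0.756, 0.0]
force: [0.0, 0.8, -0.9]
gripper_width: 0.0001
grasp_force: 0.0
```

```bash
cat >> h.py <<'E'
def arc(psis,r=.06):
    for p in psis: print(p,end=' '); to(*peg(p,r),98.2)
E
python3 - <<'E'
from h import *
arc(range(110,-11,-15))
E
```

```text
110 pose [0.6126 0.1517 0.2174] phi 98.27 w 0.0001 -> xyz [0.75 1.31 0.24] twist 0.1 t 33.0 F [ 0.   0.8 -0.9]
95 pose [0.6126 0.1517 0.2174] phi 98.27 w 0.0001 -> xyz [1.09 2.84 0.24] twist 0.1 t 33.0 F [ 0.   0.8 -0.9]
80 pose [0.6126 0.1517 0.2174] phi 98.27 w 0.0001 -> xyz [1.01 4.4  0.24] twist 0.1 t 33.0 F [ 0.   0.8 -0.9]
65 pose [0.6126 0.1517 0.2174] phi 98.27 w 0.0001 -> xyz [0.54 5.9  0.24] twist 0.1 t 33.0 F [ 0.   0.8 -0.9]
50 pose [0.6126 0.1517 0.2174] phi 98.27 w 0.0001 -> xyz [-0.3   7.22  0.25] twist 0.1 t 33.0 F [ 0.   0.8 -0.9]
35 pose [0.6126 0.1517 0.2174] phi 98.27 w 0.0001 -> xyz [-1.46  8.27  0.25] twist 0.1 t 33.0 F [ 0.   0.8 -0.9]
20 pose [0.6126 0.1517 0.2174] phi 98.27 w 0.0001 -> xyz [-2.85  8.99  0.25] twist 0.1 t 33.0 F [ 0.   0.8 -0.9]
5 pose [0.6126 0.1517 0.2174] phi 98.27 w 0.0001 -> xyz [-4.38  9.33  0.25] twist 0.1 t 33.0 F [ 0.   0.8 -0.9]
-10 pose [0.6126 0.1517 0.2174] phi 98.27 w 0.0001 -> xyz [-5.94  9.26  0.25] twist 0.1 t 33.0 F [ 0.   0.8 -0.9]
```

>>> {"fn": "arm_command", "kwargs": {
  "motion": [
    {"xyz": [0.8, 1.3, 0.1], "twist": 0},
    {"xyz": [1.1, 2.8, 0.2], "twist": 0},
    {"xyz": [1.0, 4.4, 0.2], "twist": 0},
    {"xyz": [0.5, 5.9, 0.2], "twist": 0},
    {"xyz": [-0.3, 7.2, 0.2], "twist": 0},
    {"xyz": [-1.5, 8.3, 0.2], "twist": 0},
    {"xyz": [-2.9, 9.0, 0.2], "twist": 0},
    {"xyz": [-4.4, 9.3, 0.2], "twist": 0}
  ]
}}

```text
time_s: 33.67
eef_pos: [0.7099, 0.1237, 0.2141]
orientation: [-0.003, 0.653, 0.757, 0.0]
force: [-4.3, 3.5, -0.1]
gripper_width: 0.0002
grasp_force: 2.0
```

Run:
```python
from h import *
handle(); arc(range(-10,-116,-15))
```

```text
red psi -22.50714985972256 r 0.07328046078847379 7
-10 pose [0.7121 0.1174 0.2144] phi 98.06 w 0.0003 -> xyz [-1.12 -0.09 -0.06] twist -0.1 t 33.7167 F [-0.3 -2.  -0.3]
-25 pose [0.7121 0.1174 0.2144] phi 98.06 w 0.0003 -> xyz [-2.61 -0.55 -0.06] twist -0.1 t 33.7167 F [-0.3 -2.  -0.3]
-40 pose [0.7121 0.1174 0.2144] phi 98.06 w 0.0003 -> xyz [-3.94 -1.39 -0.06] twist -0.1 t 33.7167 F [-0.3 -2.  -0.3]
-55 pose [0.7121 0.1174 0.2144] phi 98.06 w 0.0003 -> xyz [-5.   -2.55 -0.05] twist -0.1 t 33.7167 F [-0.3 -2.  -0.3]
-70 pose [0.7121 0.1174 0.2144] phi 98.06 w 0.0003 -> xyz [-5.72 -3.93 -0.05] twist -0.1 t 33.7167 F [-0.3 -2.  -0.3]
-85 pose [0.7121 0.1174 0.2144] phi 98.06 w 0.0003 -> xyz [-6.07 -5.46 -0.05] twist -0.1 t 33.7167 F [-0.3 -2.  -0.3]
-100 pose [0.7121 0.1174 0.2144] phi 98.06 w 0.0003 -> xyz [-6.   -7.03 -0.05] twist -0.1 t 33.7167 F [-0.3 -2.  -0.3]
-115 pose [0.7121 0.1174 0.2144] phi 98.06 w 0.0003 -> xyz [-5.53 -8.52 -0.05] twist -0.1 t 33.7167 F [-0.3 -2.  -0.3]
```

>>> {"fn": "arm_command", "kwargs": {
  "motion": [
    {"xyz": [-1.1, -0.1, 0], "twist": 0},
    {"xyz": [-2.6, -0.5, 0], "twist": 0},
    {"xyz": [-3.9, -1.4, 0], "twist": 0},
    {"xyz": [-5, -2.5, 0], "twist": 0},
    {"xyz": [-5.7, -3.9, 0], "twist": 0},
    {"xyz": [-6.1, -5.5, 0], "twist": 0},
    {"xyz": [-6, -7, 0], "twist": 0},
    {"xyz": [-5.5, -8.5, 0], "twist": 0}
  ]
}}

```text
time_s: 34.38
eef_pos: [0.6377, 0.0515, 0.2168]
orientation: [0.004, 0.656, 0.755, 0.003]
force: [4.9, 0.0, -0.7]
gripper_width: -0.0003
grasp_force: 1.7
```

Run:
```python
from h import *
handle(); arc(range(-130,-236,-15))
```

```text
-130 pose [0.6335 0.0529 0.217 ] phi 98.23 w -0.0003 -> xyz [ 0.6  -1.16  0.19] twist 0.0 t 34.4333 F [-2.6 -0.6  0.1]
-145 pose [0.6335 0.0529 0.217 ] phi 98.23 w -0.0003 -> xyz [ 1.75 -2.21  0.18] twist 0.0 t 34.4333 F [-2.6 -0.6  0.1]
-160 pose [0.6335 0.0529 0.217 ] phi 98.23 w -0.0003 -> xyz [ 3.14 -2.94  0.18] twist 0.0 t 34.4333 F [-2.6 -0.6  0.1]
-175 pose [0.6335 0.0529 0.217 ] phi 98.23 w -0.0003 -> xyz [ 4.67 -3.27  0.17] twist 0.0 t 34.4333 F [-2.6 -0.6  0.1]
-190 pose [0.6335 0.0529 0.217 ] phi 98.23 w -0.0003 -> xyz [ 6.24 -3.2   0.17] twist 0.0 t 34.4333 F [-2.6 -0.6  0.1]
-205 pose [0.6335 0.0529 0.217 ] phi 98.23 w -0.0003 -> xyz [ 7.73 -2.73  0.16] twist 0.0 t 34.4333 F [-2.6 -0.6  0.1]
-220 pose [0.6335 0.0529 0.217 ] phi 98.23 w -0.0003 -> xyz [ 9.05 -1.89  0.16] twist 0.0 t 34.4333 F [-2.6 -0.6  0.1]
-235 pose [0.6335 0.0529 0.217 ] phi 98.23 w -0.0003 -> xyz [10.11 -0.73  0.16] twist 0.0 t 34.4333 F [-2.6 -0.6  0.1]
```

>>> {"fn": "arm_command", "kwargs": {
  "motion": [
    {"xyz": [0.6, -1.2, 0.1], "twist": 0},
    {"xyz": [1.8, -2.2, 0.1], "twist": 0},
    {"xyz": [3.1, -2.9, 0.1], "twist": 0},
    {"xyz": [4.7, -3.3, 0.1], "twist": 0},
    {"xyz": [6.2, -3.2, 0.1], "twist": 0},
    {"xyz": [7.7, -2.7, 0.1], "twist": 0},
    {"xyz": [9, -1.9, 0.1], "twist": 0},
    {"xyz": [10.1, -0.7, 0.1], "twist": 0}
  ]
}}

```text
time_s: 35.1
eef_pos: [0.612, 0.1508, 0.2142]
orientation: [0.001, 0.655, 0.756, -0.004]
force: [-2.4, -4.0, 0.6]
gripper_width: -0.0001
grasp_force: 1.8
```

Run:
```python
from h import *
handle(); arc(range(-250,-356,-15))
```

```text
red psi 149.21651018539922 r 0.052198029211637305 8
-250 pose [0.6139 0.1555 0.214 ] phi 98.38 w 0.0002 -> xyz [ 0.39  1.12 -0.1 ] twist 0.2 t 35.15 F [ 1.4  0.9 -0.2]
-265 pose [0.6139 0.1555 0.214 ] phi 98.38 w 0.0002 -> xyz [ 0.72  2.65 -0.1 ] twist 0.2 t 35.15 F [ 1.4  0.9 -0.2]
-280 pose [0.6139 0.1555 0.214 ] phi 98.38 w 0.0002 -> xyz [ 0.65  4.22 -0.1 ] twist 0.2 t 35.15 F [ 1.4  0.9 -0.2]
-295 pose [0.6139 0.1555 0.214 ] phi 98.38 w 0.0002 -> xyz [ 0.17  5.71 -0.1 ] twist 0.2 t 35.15 F [ 1.4  0.9 -0.2]
-310 pose [0.6139 0.1555 0.214 ] phi 98.38 w 0.0002 -> xyz [-0.68  7.03 -0.1 ] twist 0.2 t 35.15 F [ 1.4  0.9 -0.2]
-325 pose [0.6139 0.1555 0.214 ] phi 98.38 w 0.0002 -> xyz [-1.84  8.08 -0.1 ] twist 0.2 t 35.15 F [ 1.4  0.9 -0.2]
-340 pose [0.6139 0.1555 0.214 ] phi 98.38 w 0.0002 -> xyz [-3.23  8.8  -0.1 ] twist 0.2 t 35.15 F [ 1.4  0.9 -0.2]
-355 pose [0.6139 0.1555 0.214 ] phi 98.38 w 0.0002 -> xyz [-4.76  9.13 -0.09] twist 0.2 t 35.15 F [ 1.4  0.9 -0.2]
```

>>> {"fn": "arm_command", "kwargs": {
  "motion": [
    {"xyz": [0.4, 1.1, 0], "twist": 0},
    {"xyz": [0.7, 2.7, 0], "twist": 0},
    {"xyz": [0.6, 4.2, 0], "twist": 0},
    {"xyz": [0.2, 5.7, 0], "twist": 0},
    {"xyz": [-0.7, 7.0, 0], "twist": 0},
    {"xyz": [-1.8, 8.1, 0], "twist": 0},
    {"xyz": [-3.2, 8.8, 0], "twist": 0},
    {"xyz": [-4.8, 9.1, 0], "twist": 0}
  ]
}}

```text
time_s: 35.82
eef_pos: [0.7088, 0.1223, 0.2133]
orientation: [-0.003, 0.653, 0.757, 0.0]
force: [-3.2, 3.3, 0.5]
gripper_width: -0.0001
grasp_force: 2.2
```

Run:
```python
from h import *
handle(); arc(range(-370,-476,-15))
```

```text
-370 pose [0.7111 0.1156 0.2135] phi 98.1 w 0.0001 -> xyz [-0.95  0.04 -0.15] twist -0.1 t 35.8667 F [ 0.3 -2.   0.1]
-385 pose [0.7111 0.1156 0.2135] phi 98.1 w 0.0001 -> xyz [-2.45 -0.43 -0.14] twist -0.1 t 35.8667 F [ 0.3 -2.   0.1]
-400 pose [0.7111 0.1156 0.2135] phi 98.1 w 0.0001 -> xyz [-3.77 -1.27 -0.14] twist -0.1 t 35.8667 F [ 0.3 -2.   0.1]
-415 pose [0.7111 0.1156 0.2135] phi 98.1 w 0.0001 -> xyz [-4.83 -2.43 -0.14] twist -0.1 t 35.8667 F [ 0.3 -2.   0.1]
-430 pose [0.7111 0.1156 0.2135] phi 98.1 w 0.0001 -> xyz [-5.55 -3.81 -0.14] twist -0.1 t 35.8667 F [ 0.3 -2.   0.1]
-445 pose [0.7111 0.1156 0.2135] phi 98.1 w 0.0001 -> xyz [-5.9  -5.34 -0.14] twist -0.1 t 35.8667 F [ 0.3 -2.   0.1]
-460 pose [0.7111 0.1156 0.2135] phi 98.1 w 0.0001 -> xyz [-5.83 -6.91 -0.14] twist -0.1 t 35.8667 F [ 0.3 -2.   0.1]
-475 pose [0.7111 0.1156 0.2135] phi 98.1 w 0.0001 -> xyz [-5.36 -8.4  -0.13] twist -0.1 t 35.8667 F [ 0.3 -2.   0.1]
```

>>> {"fn": "arm_command", "kwargs": {
  "motion": [
    {"xyz": [-1, 0, 0], "twist": 0},
    {"xyz": [-2.4, -0.4, 0], "twist": 0},
    {"xyz": [-3.2, -0.8, 0], "twist": 0},
    {"xyz": [-3.8, -1.3, 0], "twist": 0},
    {"xyz": [-4.3, -1.9, 0], "twist": 0},
    {"xyz": [-4.8, -2.4, 0], "twist": 0},
    {"xyz": [-5.2, -3.1, 0], "twist": 0},
    {"xyz": [-5.2, -3.1, 0], "twist": 0}
  ]
}}

```text
time_s: 36.53
eef_pos: [0.6862, 0.0606, 0.2146]
orientation: [0.001, 0.655, 0.756, -0.001]
force: [0.7, 0.4, 0.0]
gripper_width: 0.0
grasp_force: 0.2
```

Run:
```python
from h import *
handle(); arc(range(-430,-476,-5))
```

```text
-430 pose [0.6863 0.0607 0.2143] phi 98.18 w -0.0 -> xyz [-0.47 -0.59 -0.06] twist -0.0 t 36.5833 F [-0.8 -0.2 -0.1]
-435 pose [0.6863 0.0607 0.2143] phi 98.18 w -0.0 -> xyz [-0.63 -1.09 -0.06] twist -0.0 t 36.5833 F [-0.8 -0.2 -0.1]
-440 pose [0.6863 0.0607 0.2143] phi 98.18 w -0.0 -> xyz [-0.74 -1.6  -0.06] twist -0.0 t 36.5833 F [-0.8 -0.2 -0.1]
-445 pose [0.6863 0.0607 0.2143] phi 98.18 w -0.0 -> xyz [-0.81 -2.12 -0.06] twist -0.0 t 36.5833 F [-0.8 -0.2 -0.1]
-450 pose [0.6863 0.0607 0.2143] phi 98.18 w -0.0 -> xyz [-0.83 -2.65 -0.06] twist -0.0 t 36.5833 F [-0.8 -0.2 -0.1]
-455 pose [0.6863 0.0607 0.2143] phi 98.18 w -0.0 -> xyz [-0.81 -3.17 -0.06] twist -0.0 t 36.5833 F [-0.8 -0.2 -0.1]
-460 pose [0.6863 0.0607 0.2143] phi 98.18 w -0.0 -> xyz [-0.74 -3.69 -0.06] twist -0.0 t 36.5833 F [-0.8 -0.2 -0.1]
-465 pose [0.6863 0.0607 0.2143] phi 98.18 w -0.0 -> xyz [-0.63 -4.2  -0.06] twist -0.0 t 36.5833 F [-0.8 -0.2 -0.1]
-470 pose [0.6863 0.0607 0.2143] phi 98.18 w -0.0 -> xyz [-0.47 -4.7  -0.06] twist -0.0 t 36.5833 F [-0.8 -0.2 -0.1]
-475 pose [0.6863 0.0607 0.2143] phi 98.18 w -0.0 -> xyz [-0.27 -5.18 -0.06] twist -0.0 t 36.5833 F [-0.8 -0.2 -0.1]
```

Not at the stop yet. On slowly, to ψ ≈ −450, in 5° rows.

>>> {"fn": "arm_command", "kwargs": {
  "motion": [
    {"xyz": [-0.5, -0.6, 0], "twist": 0},
    {"xyz": [-0.6, -1.1, 0], "twist": 0},
    {"xyz": [-0.7, -1.6, 0], "twist": 0},
    {"xyz": [-0.8, -2.1, 0], "twist": 0},
    {"xyz": [-0.8, -2.1, 0], "twist": 0},
    {"xyz": [-0.8, -2.1, 0], "twist": 0},
    {"xyz": [-0.8, -2.1, 0], "twist": 0},
    {"xyz": [-0.8, -2.1, 0], "twist": 0}
  ]
}}

```text
time_s: 37.25
eef_pos: [0.6717, 0.0538, 0.2147]
orientation: [0.003, 0.654, 0.756, 0.005]
force: [10.5, 3.7, -5.2]
gripper_width: 0.0002
grasp_force: 5.4
```

>>> {"fn": "arm_command", "kwargs": {
  "motion": [
    {"xyz": [0, -0.5, 0], "twist": 0},
    {"xyz": [0, -1.1, 0], "twist": 0},
    {"xyz": [0, -1.1, 0], "twist": 0},
    {"xyz": [0, -1.1, 0], "twist": 0},
    {"xyz": [0, -1.1, 0], "twist": 0},
    {"xyz": [0, -1.1, 0], "twist": 0},
    {"xyz": [0, -1.1, 0], "twist": 0},
    {"xyz": [0, -1.1, 0], "twist": 0}
  ]
}}

```text
time_s: 37.92
eef_pos: [0.6714, 0.0536, 0.2159]
orientation: [0.011, 0.655, 0.756, 0.016]
force: [33.0, 7.0, -14.3]
gripper_width: -0.0002
grasp_force: 15.5
```

Run:
```python
from h import *
handle(); arc(range(-450,-481,-5)); im,m=cap('wrist'); cv2.imwrite('pics/w7.png',im)
```

```text
-450 pose [0.6714 0.0536 0.2159] phi 98.2 w -0.0002 -> xyz [-0.34 -1.07  0.05] twist 0.0 t 37.9667 F [ 31.7   6.5 -14.7]
-455 pose [0.6714 0.0536 0.2159] phi 98.2 w -0.0002 -> xyz [-0.32 -1.59  0.03] twist 0.0 t 37.9667 F [ 31.7   6.5 -14.7]
-460 pose [0.6714 0.0536 0.2159] phi 98.2 w -0.0002 -> xyz [-0.25 -2.11  0.01] twist 0.0 t 37.9667 F [ 31.7   6.5 -14.7]
-465 pose [0.6714 0.0536 0.2159] phi 98.2 w -0.0002 -> xyz [-0.14 -2.62 -0.01] twist 0.0 t 37.9667 F [ 31.7   6.5 -14.7]
-470 pose [0.6714 0.0536 0.2159] phi 98.2 w -0.0002 -> xyz [ 0.02 -3.12 -0.03] twist 0.0 t 37.9667 F [ 31.7   6.5 -14.7]
-475 pose [0.6714 0.0536 0.2159] phi 98.2 w -0.0002 -> xyz [ 0.22 -3.6  -0.04] twist 0.0 t 37.9667 F [ 31.7   6.5 -14.7]
-480 pose [0.6714 0.0536 0.2159] phi 98.2 w -0.0002 -> xyz [ 0.46 -4.07 -0.06] twist 0.0 t 37.9667 F [ 31.7   6.5 -14.7]
```

View pics/w7.png

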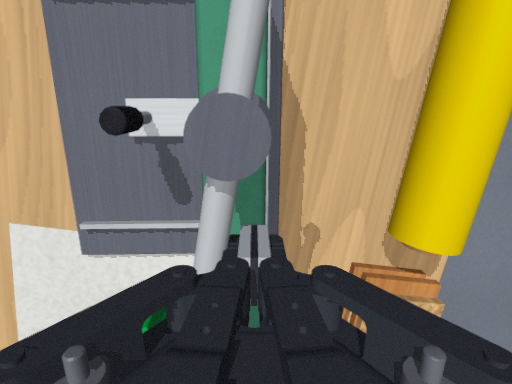

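The wrist view shows the bar stalled at 33 N about 13° past the crossbeam line, roughly 9.6 rad of travel. With a start of 0 to 0.8 rad, that puts it at the stop. I'll back off, rise and check.

>>> {"fn": "arm_command", "kwargs": {
  "motion": [
    {"xyz": [0, 1, 0], "twist": 0},
    {"xyz": [0, 2.2, 0], "twist": 0},
    {"xyz": [0, 2.2, 0], "twist": 0},
    {"xyz": [0, 2.2, -2], "twist": 0},
    {"xyz": [0, 2.2, -5], "twist": 0},
    {"xyz": [0, 2.2, -8], "twist": 0},
    {"xyz": [0, 2.2, -11], "twist": 0},
    {"xyz": [0, 2.2, -12], "twist": 0}
  ]
}}

```text
time_s: 38.68
eef_pos: [0.6783, 0.0537, 0.3392]
orientation: [0.002, 0.655, 0.756, 0.002]
force: [0.6, 0.5, 1.5]
gripper_width: -0.0003
grasp_force: 0.0
```

>>> {"fn": "arm_command", "kwargs": {
  "motion": [
    {"xyz": [-3, -3, 0], "twist": 0},
    {"xyz": [-6, -6, 0], "twist": 0},
    {"xyz": [-9, -8, 0], "twist": 0},
    {"xyz": [-12, -10, 0], "twist": 0},
    {"xyz": [-15, -12, 0], "twist": 0},
    {"xyz": [-17, -12, 0], "twist": 0},
    {"xyz": [-18, -12, 0], "twist": 0},
    {"xyz": [-18, -12, 0], "twist": 0}
  ]
}}

```text
time_s: 39.35
eef_pos: [0.584, -0.1449, 0.333]
orientation: [-0.0, 0.656, 0.754, -0.002]
force: [0.5, 0.6, -0.1]
gripper_width: 0.0
grasp_force: 0.0
```

Run:
```python
from h import *
handle(); im,m=cap('top'); sc,_=cap('scene')
a=cv2.resize(im[145:245,165:295],(520,400)); b=cv2.resize(sc[150:250,200:330],(520,400))[:, :270]
cv2.imwrite('pics/end.png',np.hstack([a,b])); print(arm.observe()['force'])
h=cv2.cvtColor(im,cv2.COLOR_BGR2HSV); k=cv2.inRange(h,(0,0,0),(180,255,45)); k2=np.zeros_like(k); k2[180:225,215:260]=k[180:225,215:260]
n,l,st,ce=cv2.connectedComponentsWithStats(k2)
for i in range(1,n):
    P=plane(m,ce[i],.107)[0]; print(st[i,4],P,'tray',(A-P[:2])@XP-.1)
```

```text
red psi -99.10763555731717 r 0.08043994960230967 30
[-0.06033672  0.45784307  0.12243855]
12 [0.55325146 0.09293674 0.107     ] tray 0.0006908729761865018
```

View pics/end.png

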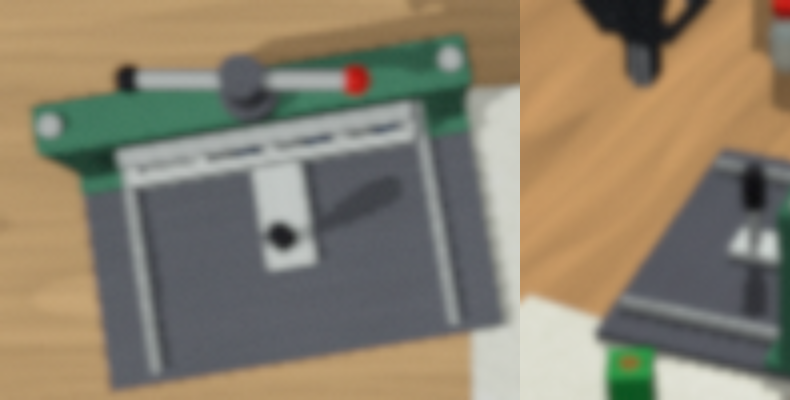

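The tray reads 0.7 mm from fully in. The red end is now on the right, after about 9.56 rad of travel from a start of at least 0, stalled at the stop, and the robot is clear.

```bash
python3 -c "
from workcell import arm
print(arm.job_done())"
```

```text
the job is handed in; nothing more can be done
None
```

The job is handed in: the three moulds present are in their own pockets, the tray reads fully in, and the T-handle was turned clockwise until it stalled at 33 N, which I take as its stop; the judged result was not shown.

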